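Snap the grille back onto the worktop vent

TASK

The worktop vent's white grille has been washed and lies on the chopping board: lower it gently onto the vent so that its slots go over the two orange snap hooks, without dropping or banging it on, and press it straight down until both ends click and it sits fully home, then let go (either way round is fine). The plastic is thin, so ease off as soon as an end clicks instead of leaning on it. Leave the mug, pepper mill and jar where they are.

Things in the scene. Friction and masses are not known exactly. Their poses are not given: they have to be found in the camera images.
- vent: Fixed open metal box on the worktop, 210 (its x) x 110 (its y) x 34 mm high; the grille sits on its rim (26 mm wide along the sides, 10 at the ends). Origin: centre of its underside, z up, x lengthwise. Four thin corner guides at its ends (y = +-32) rise to 69 mm, flared above 57, inner faces 208 mm apart. Inside, two orange snap hooks stand on a sideways-sliding bar (see rim_mid).
- rim_mid (a point): Point over the vent's centre at rim height, 34 mm up. The hooks stand at vent x = +81.5 and -81.5 mm on one stiff bar, which has been left anywhere from y = -10 to +10 mm; this offset, the same for both hooks, is not reported: look, or feel for it. Hook: stem 6 mm (x) by 18 mm (y), tip 59 mm up. A grille that misses sideways rests on the tips at 59 mm; over them, it sinks to about 50 mm.
- grille: Loose white plastic grille, flat louvred plate 204 (its x) x 84 (its y) x 6 mm, about 90 g, lying on the board tab up. Origin: centre of its underside, z up. Hook slots through it span x 68 to 86, y -12 to 12 mm, and the same at -x; either end fits either hook. Solid flat pads to push on: x 30 to 68 mm towards each end, y -28 to 28 mm, top 6 mm above the underside.
- tab_top (a point): Centre of the top of the green lifting tab on the grille: at grille x = +46, y = 0, 38 mm above its underside. The tab is 26 (x) x 12 (y) x 32 mm high: pinch it across y. It stands off-centre, so a push on it may click only its own end, leaving the other to be pressed separately.
- tab_end (a point): Point on the grille's underside at x = +94, y = 0 mm of the grille: the end nearer the tab. Hook barbs face away from the vent's centre, underside 42 mm up, sloped above. Pressing an end's pad with roughly 6 to 24 N bends its hook inward until it clicks home, 34 to 36 mm above the worktop; pressed only part-way it may hang at 37 to 50 mm.
- plain_end (a point): Point on the grille's underside at x = -94, y = 0 mm of the grille: the end without the tab. Same heights.
- board: Fixed wooden chopping board, 280 (x) x 150 (y) x 14 mm thick, on which the grille lies at the start. Origin: centre of its underside.
- mug: Blue mug, 76 mm across, 85 mm high, bystander. Origin: centre of its underside.
- mill: Dark wooden pepper mill, 48 mm across, 92 mm high, bystander. Origin: centre of its underside.
- jar: Jar with red lid, 66 mm across, 100 mm high, bystander. Origin: centre of its underside.
Things that resemble listed ones, but are neither listed nor needed, are in the scene too. There is more than one size of the grille; the job needs the largest.

How it is judged:
On the way:
1. the grille is lowered gently onto the hooks: over the vent within 20 mm, its middle 40 to 57 mm above the vent's underside, moving slower than 0.15 m/s (horizontal distance between grille and vent below 0.02 m and z of grille in the frame of vent between 0.04 and 0.057 m and linear speed of grille below 0.15 m/s), for 0.1 s.
At the end, for the whole second after the job is handed in: The grille is snapped on, tab up: the underside at both its ends is 31 to 37 mm above the vent's underside, it is centred on the vent within 18 mm, in line with it within 0.08 rad, level within 0.05 rad, and at rest (z of tab_end in the frame of vent between 0.031 and 0.037 m and z of plain_end in the frame of vent between 0.031 and 0.037 m and horizontal distance between grille and vent below 0.018 m and angle between the x axis of grille and the x axis of vent, either way round below 0.08 rad and angle between grille's own z axis and vertical below 0.05 rad and linear speed of grille below 0.01 m/s); the robot touches nothing.
It fails at once if the mug, pepper mill or jar is moved more than 25 mm (distance of any of mug, mill, jar from where it was at the start of the episode above 0.025 m).
It fails at once if the grille is pressed onto the vent with more than 50 N (contact force between grille and vent above 50 N).
It also fails if it takes over 72 s, if anything falls off the work surface, if the arm or the gripper's body presses on something with over 40 N, if the wrist force passes 120 N, or if a joint passes its speed limit or range.

ROBOT

A 6-joint arm with a two-finger parallel gripper is mounted at the origin on the work surface. World frame = base frame: x ahead of the robot, y to its left, z up, the work surface at z = 0. Lengths are in m, angles in rad, forces in N, time in s.
With the tool pointing down it reaches from about 0.375 to 0.9 m from the base axis. Payload 3.1 kg.
Tool frame: the origin (TCP) lies at the very end of the fingers, on their centre line; the grasp point (between the pads) lies 19 mm behind it; z points along the fingers, y is the direction in which the jaws open and shut (so a half turn about z gives the same grasp; the last joint's range is limited). The gripper opens to 87 mm and grips with 3 to 60 N. Pads are 19 mm wide; open, the fingers measure 117 mm over their backs; the gripper's body (75 mm by 190 mm) begins 51 mm behind the grasp point.
Start: joints at [-1.411, 0.527, 1.433, -0, 1.181, -0.178], TCP at [0.208, -0.589, 0.188] pointing down, gripper open.
Joint ranges: [-3.08, 3.08], [-0.75, 2.2], [0.22, 2.44], [-1.43, 4.57], [0, 2.65], [-2.85, 2.85]. Speed limits (rad/s): [2.79, 2.79, 3.14, 3.14, 3.14, 3.14].

INTERFACE

Orientations are given as a unit quaternion [x, y, z, w].
In Python, from rig import robot gives the robot as it stands. The module is installed in compiled form; this text tells all that it offers.
- The arm moves only by the tool carry_out, never from a script. Its argument "series" is a list of rows, each a list of 7 numbers: the shift along the tool's x, y, z in mm, then the turn, a rotation vector about the tool's x, y, z in degrees, then the gripper command: -1 is shut, 1 is fully open, values between are in proportion. In form: [[tx, ty, tz, rx, ry, rz, claw], ...]. A call has 1 to 8 rows; each row is the pose to reach, as a shift and turn from the pose measured when the call began, along the tool's axes at that moment; what a row does not reach only later rows make up. A row lasts 1/8 s, in which the tool goes at most 62.5 mm and 10.7 degrees, less where a joint would pass 70% of its speed; a pose out of reach is approached as far as the arm can. A call with a gripper value outside its range is refused whole. The fingers move at their own pace and stop on an object; "force" is the grip in N (left out, the last holds). Time passes only in rows, so rows that repeat a pose let the fingers close. It gives the time, the measured TCP pose, the force and the opening at its end, in the units of the state.
- robot.get_obs(): the state, without advancing time (a new reading comes with each control period).
- robot.camera(name): name is "scene" or "top" or "wrist"; returns a dict with "pixels" (420x560x3 uint8, red, green, blue), "fx", "fy", "cx", "cy" (pixels), "position" and "attitude" of the camera in the world. Camera axes: x right, y down, z forward; pixel columns grow to the right and rows downward; lengths in m; the calibration is good to about 2 mm. A picture is of the moment at which its call begins. There is no depth.
- robot.hand_in(): hands the job in, once; it reports no verdict.
The state is a dict: "time": time; "q": joint angles; "joint_velocities": joint speeds; "joint_torque": joint torques, N m; "position": TCP position; "tool_rot": TCP orientation; "ft_force": force on the tool from outside, world axes, zero at the start; "moment": the same for the moment, N m; "grip_width": finger opening in m.
Only numpy, scipy, OpenCV 4.12 (cv2) and the standard library are available. Lean on these libraries where they do the work, as an engineer would, in place of code of your own. Each camera call takes 0.05 s, during which the arm holds its last target.

## Working session

There is one attempt and no reset: what is moved stays moved. The work goes in short steps, Python scripts to look and compute and a tool call to move; the robot and the scene stay as the last step left them, time stands still between calls to the robot, and variables do not carry over. Pictures are saved under pics/ and viewed, and the job is handed in when it is done.

Besides the shell and the picture viewer there is one more tool, called after "Emit:" as name([rows], argument=value, ...), one row to a line, values as JSON. carry_out: Moves the arm, as the interface text tells. Its arguments: {"type":"object","properties":{"series":{"type":"array"},"force":{"type":"number"}},"required":["series"]}

```bash
mkdir -p pics; cat > h.py <<'E'
import numpy as np, cv2
from rig import robot
from scipy.spatial.transform import Rotation as R
def snap(name,f):
    c=robot.camera(name); cv2.imwrite('pics/'+f,cv2.cvtColor(c['pixels'],cv2.COLOR_RGB2BGR)); return c
def rot(c):
    a=np.array(c['attitude'],float)
    return R.from_quat(a).as_matrix() if a.size==4 else a.reshape(3,3)
def ray(c,u,v,z):
    d=rot(c)@np.array([(u-c['cx'])/c['fx'],(v-c['cy'])/c['fy'],1.]); p=np.array(c['position'])
    return p+d*(z-p[2])/d[2]
def proj(c,P):
    q=rot(c).T@(np.array(P)-np.array(c['position'])); return c['cx']+c['fx']*q[0]/q[2], c['cy']+c['fy']*q[1]/q[2]
E
python3 - <<'E'
from h import *
for n in ['scene','top','wrist']:
    c=snap(n,n+'0.png'); print(n,c['position'],c['attitude'],c['fx'],c['cx'],c['cy'])
print(robot.get_obs())
E
```

```text
scene [1.13747857 0.82998111 0.90174959] [ 0.27367935  0.86317138 -0.40496574 -0.12663936] 530.0010337708844 270.6787148146613 202.5286079785836
top [0.49775443 0.02908309 1.09401991] [ 0.71003433 -0.70305506  0.02388088 -0.03153606] 385.5147086937256 283.8537284448206 209.00294116706507
wrist [ 0.28760903 -0.56207774  0.38446506] [ 0.80625161 -0.57140616 -0.08944743  0.1243081 ] 291.63180625361855 279.9541626408555 214.50356862215807
{'time': 0.15, 'q': array([-1.41052443e+00,  5.28235192e-01,  1.43360567e+00, -4.67512099e-06,
        1.18140710e+00, -1.78537018e-01]), 'joint_velocities': array([ 0.00041703, -0.00250483, -0.00362176,  0.00155388,  0.00032568,
        0.00136346]), 'joint_torque': array([ 6.04509460e-04, -4.40431917e+01, -1.76842511e+01,  6.33959449e-02,
        5.52941719e-02, -9.38683661e-05]), 'position': array([ 0.20763168, -0.58884712,  0.18680793]), 'tool_rot': array([ 9.85684860e-01,  1.68596182e-01,  5.39676303e-06, -8.27641150e-04]), 'ft_force': array([ 0.54691688, -0.75630089, -0.00495642]), 'moment': array([-0.03683855,  0.02565836,  0.00960998]), 'grip_width': 0.08709656695408086}
```

View pics/top0.png

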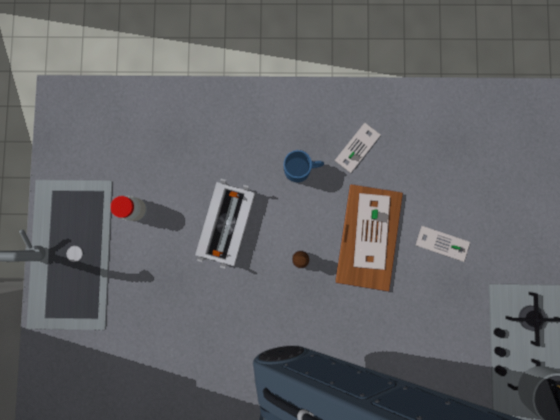

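View pics/scene0.png

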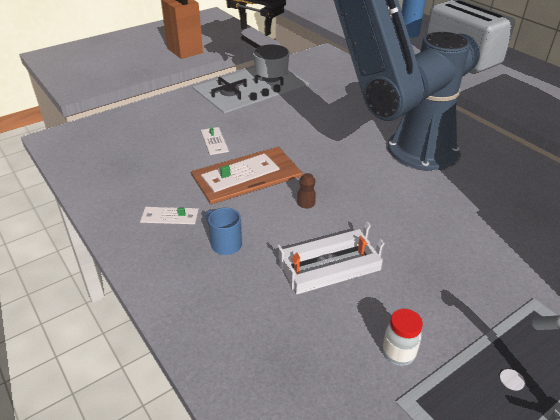

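The top view shows the board and large grille at about (372,231), with its green tab at (375,214). The vent is at about (227,224), with orange hooks near (234,195) and (218,253). The mill is at (301,259), the mug at (298,165) and the jar at (122,207). Next I'll measure these.

```bash
python3 - <<'E'
from h import *
c=robot.camera('top'); im=c['pixels']; hsv=cv2.cvtColor(im,cv2.COLOR_RGB2HSV)
def blobs(m,z,mn=8):
    n,l,s,ce=cv2.connectedComponentsWithStats(m.astype(np.uint8))
    for i in range(1,n):
        if s[i,4]>=mn: print(s[i],ce[i].round(1),ray(c,*ce[i],z).round(4))
H,S,V=[hsv[...,i].astype(int) for i in range(3)]
print('green');blobs((H>45)&(H<85)&(S>120)&(V>40),0.052)
print('orange');blobs((H<14)&(S>170)&(V>110),0.059)
r=im.astype(int)
w=((S<45)&(V>165)).astype(np.uint8); w[:, :190]=0;w[:120]=0;w[280:]=0;w[:,480:]=0
cs,_=cv2.findContours(w,cv2.RETR_EXTERNAL,cv2.CHAIN_APPROX_NONE)
for k in cs:
    if cv2.contourArea(k)<60: continue
    b=cv2.boxPoints(cv2.minAreaRect(k)); 
    for z in (0.020,0.034):
        P=np.array([ray(c,*p,z)[:2] for p in b]); 
        L=[np.linalg.norm(P[i]-P[(i+1)%4]) for i in range(4)]
        e=P[1]-P[0] if L[0]>L[1] else P[2]-P[1]
        print(b.mean(0).round(1),z,'cen',P.mean(0).round(4),'L',np.round(L[:2],4),'ang',np.degrees(np.arctan2(e[1],e[0])).round(1))
cv2.imwrite('pics/top_v.png',cv2.resize(im[170:280,180:270,::-1],None,fx=6,fy=5.4,interpolation=cv2.INTER_CUBIC))
cv2.imwrite('pics/top_g.png',cv2.resize(im[175:300,325:415,::-1],None,fx=4.7,fy=4.7,interpolation=cv2.INTER_CUBIC))
E
```

```text
green
[350 152   4   6  11] [351.6 154.5] [ 0.7311 -0.1432  0.052 ]
[372 210   6   9  42] [374.3 214. ] [ 0.5683 -0.2036  0.052 ]
[452 246   8   3  16] [455.5 247. ] [ 0.4818 -0.42    0.052 ]
orange
[230 192   7   5  29] [233. 194.] [0.6184 0.1787 0.059 ]
[111 196  21  21 358] [121.2 206.3] [0.5821 0.4812 0.059 ]
[213 251   7   5  28] [215.8 252.8] [0.4597 0.2214 0.059 ]
[442.4 243.2] 0.02 cen [ 0.4917 -0.398 ] L [0.0529 0.1355] ang -108.1
[442.4 243.2] 0.034 cen [ 0.4917 -0.3924] L [0.0522 0.1338] ang -108.1
[371.4 230.9] 0.02 cen [ 0.5242 -0.2025] L [0.2006 0.0822] ang -4.7
[371.4 230.9] 0.034 cen [ 0.5239 -0.1995] L [0.198  0.0812] ang -4.7
[224.5 223.4] 0.02 cen [0.5408 0.2062] L [0.2083 0.109 ] ang -14.5
[224.5 223.4] 0.034 cen [0.5403 0.2039] L [0.2056 0.1076] ang -14.5
[357.  147.2] 0.02 cen [ 0.7594 -0.1637] L [0.1344 0.0529] ang -37.7
[357.  147.2] 0.034 cen [ 0.756  -0.1612] L [0.1326 0.0522] ang -37.7
```

View pics/top_v.png

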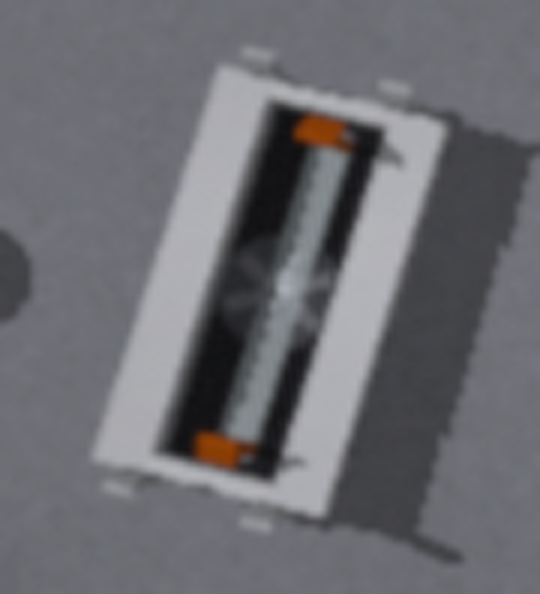

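View pics/top_g.png

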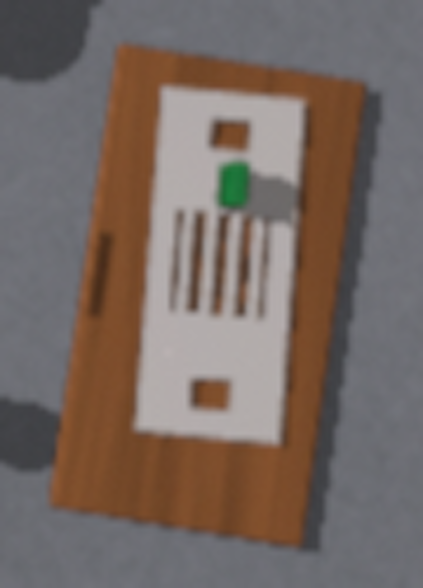

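```bash
cat >> h.py <<'E'
def plan(P,yaw):
    o=robot.get_obs(); T=R.from_quat(o['tool_rot']); 
    s=T.inv().apply(np.array(P)-o['position'])*1000
    G=R.from_euler('z',yaw,degrees=True)*R.from_quat([1,0,0,0])
    print('shift',s.round(1),'rot',np.degrees((T.inv()*G).as_rotvec()).round(2))
def st():
    o=robot.get_obs(); T=R.from_quat(o['tool_rot']).as_matrix()
    print('t',round(o['time'],2),'pos',o['position'].round(4),'yaw',np.degrees(np.arctan2(T[1,0],T[0,0])).round(2),'zax',T[:,2].round(4),'f',o['ft_force'].round(2),'m',o['moment'].round(3),'w',round(o['grip_width'],4),'q',o['q'].round(2))
E
python3 -c "
from h import *
plan([0.57,-0.205,0.15],-4.7)"
```

```text
shift [ 469.4 -241.7   37.4] rot [-0.08  0.   24.11]
```

View pics/wrist0.png

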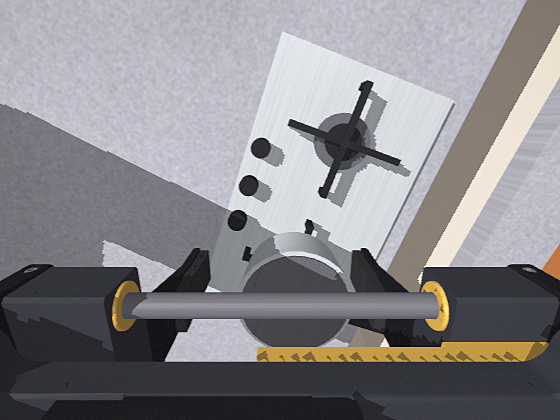

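The wrist view shows the fingers over a pot on the hob, at about (300,290). I'll move sideways first and only then go down.

Emit:
carry_out([
  [58,-30,0,0,0,8,1],
  [116,-60,0,0,0,16,1],
  [174,-90,0,0,0,24,1],
  [232,-120,0,0,0,24,1],
  [290,-150,0,0,0,24,1],
  [348,-180,0,0,0,24,1],
  [406,-210,10,0,0,24,1],
  [469,-242,37,0,0,24,1],
])

```text
time: 1.2
position: [0.55, -0.2266, 0.1613]
tool_rot: [0.999, -0.04, 0.001, 0.0]
ft_force: [0.5, -0.5, 0.3]
grip_width: 0.0873
```

```bash
python3 -c "
from h import *
st();plan([0.57,-0.205,0.15],-4.7)"
```

```text
t 1.2 pos [ 0.55   -0.2266  0.1613] yaw -4.58 zax [ 2.4e-03 -5.0e-04 -1.0e+00] f [ 0.49 -0.54  0.34] m [-0.013 -0.005 -0.022] w 0.0873 q [-0.58  0.52  1.54  0.    1.08  1.07]
shift [ 18.2 -23.1  11.3] rot [ 0.02 -0.14  0.12]
```

Emit:
carry_out([
  [18,-23,11,0,0,0,1],
  [18,-23,11,0,0,0,1],
  [18,-23,11,0,0,0,1],
])

```text
time: 1.58
position: [0.5694, -0.2056, 0.1503]
tool_rot: [0.999, -0.04, 0.001, 0.0]
ft_force: [-0.0, 0.3, -0.3]
grip_width: 0.0868
```

```bash
python3 - <<'E'
from h import *
st()
c=snap('wrist','w1.png'); hsv=cv2.cvtColor(c['pixels'],cv2.COLOR_RGB2HSV);H,S,V=[hsv[...,i].astype(int) for i in range(3)]
m=((H>45)&(H<85)&(S>100)&(V>40)).astype(np.uint8)
n,l,s,ce=cv2.connectedComponentsWithStats(m)
for i in range(1,n):
    if s[i,4]>30: print(s[i],ce[i].round(1),ray(c,*ce[i],0.052).round(4))
E
```

```text
t 1.57 pos [ 0.5694 -0.2056  0.1503] yaw -4.57 zax [ 1.9e-03 -9.0e-04 -1.0e+00] f [-0.02  0.27 -0.29] m [ 0.04   0.048 -0.032] w 0.0868 q [-0.53  0.54  1.52  0.    1.07  1.12]
[199  26  18  26 267] [207.6  38.9] [ 0.7296 -0.1542  0.052 ]
[275 188  11  29 287] [279.6 202.3] [ 0.5736 -0.2062  0.052 ]
[457 245  24  15 200] [468.5 252. ] [ 0.4995 -0.4107  0.052 ]
```

View pics/w1.png

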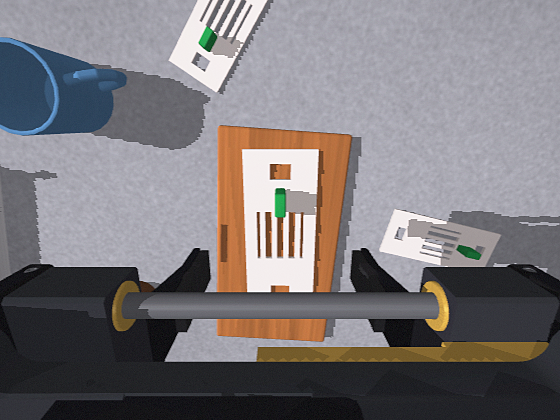

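The wrist view shows the tab centred at (280,202), between the fingers, and the ray puts it at (0.571,-0.206). That agrees with the top view. I'll go down and grip.

Emit:
carry_out([
  [0,0,40,0,0,0,1],
  [1,0,75,0,0,0,1],
  [1,0,100,0,0,0,1],
  [1,0,115,0,0,0,1],
  [1,0,122,0,0,0,1],
  [1,0,122,0,0,0,1],
])

```text
time: 2.38
position: [0.5707, -0.2069, 0.029]
tool_rot: [0.999, -0.041, 0.001, 0.001]
ft_force: [-0.3, 0.0, 0.4]
grip_width: 0.087
```

Emit:
carry_out([
  [0,0,0,0,0,0,-1],
  [0,0,0,0,0,0,-1],
  [0,0,0,0,0,0,-1],
  [0,0,0,0,0,0,-1],
  [0,0,0,0,0,0,-1],
  [0,0,0,0,0,0,-1],
  [0,0,0,0,0,0,-1],
  [0,0,0,0,0,0,-1],
], force=50)

```text
time: 3.38
position: [0.5706, -0.2069, 0.0289]
tool_rot: [0.999, -0.041, 0.001, 0.001]
ft_force: [0.5, -0.7, -0.0]
grip_width: 0.015
```

```bash
python3 -c "
from h import *
st()"
```

```text
t 3.38 pos [ 0.5706 -0.2069  0.0289] yaw -4.67 zax [ 0.0028 -0.0013 -1.    ] f [ 0.55 -0.74 -0.  ] m [-0.075  0.029 -0.004] w 0.015 q [-0.53  0.71  1.6   0.    0.82  1.12]
```

Emit:
carry_out([
  [0,0,0,0,0,0,-1],
  [0,0,0,0,0,0,-1],
  [0,0,0,0,0,0,-1],
  [0,0,-10,0,0,0,-1],
  [0,0,-40,0,0,0,-1],
  [0,0,-80,0,0,0,-1],
  [0,0,-125,0,0,0,-1],
  [0,0,-125,0,0,0,-1],
])

```text
time: 4.38
position: [0.5733, -0.2084, 0.1589]
tool_rot: [0.999, -0.041, 0.006, 0.003]
ft_force: [-0.5, 0.1, 0.3]
grip_width: 0.0002
```

```bash
python3 -c "
from h import *
st();snap('wrist','w2.png');snap('scene','s2.png')"
```

```text
t 4.38 pos [ 0.5733 -0.2084  0.1589] yaw -4.66 zax [ 0.0117 -0.0065 -0.9999] f [-0.5   0.11  0.3 ] m [ 0.023  0.016 -0.006] w 0.0002 q [-0.53  0.53  1.51  0.    1.08  1.12]
```

View pics/w2.png

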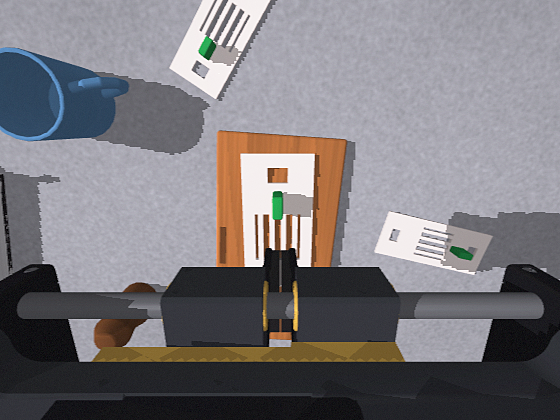

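View pics/s2.png

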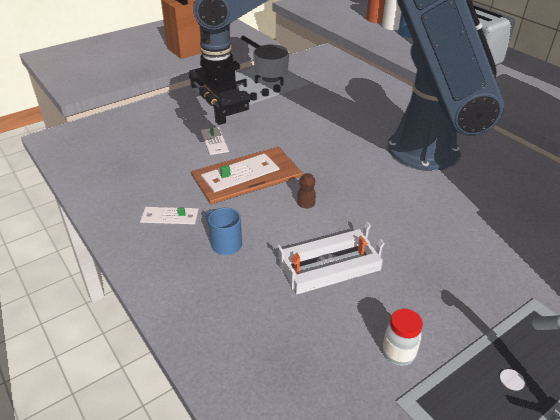

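The gripper closed to 0 mm, so the grasp missed. In the wrist view the tab is at (278,205), ahead of the shut fingers at about (280,255). In the scene view the gripper at (225,95) looks well off the board. I'll cross-check the cameras against the arm's own position.

```bash
python3 - <<'E'
from h import *
o=robot.get_obs(); P=o['position']; print(o['q'],P,o['tool_rot'])
for n in ['scene','top','wrist']:
    c=snap(n,n+'3.png')
    print(n,c['position'],'TCP px',np.round(proj(c,P),1),'tab',np.round(proj(c,[.571,-.206,.052]),1),'board',np.round(proj(c,[.524,-.2025,.014]),1),'base',np.round(proj(c,[0,0,0.]),1), 'fwd',rot(c)[:,2].round(3))
    hsv=cv2.cvtColor(c['pixels'],cv2.COLOR_RGB2HSV);H,S,V=[hsv[...,i].astype(int) for i in range(3)]
    m=((H>45)&(H<85)&(S>100)&(V>40)).astype(np.uint8)
    k,l,s,ce=cv2.connectedComponentsWithStats(m)
    for i in range(1,k):
        if s[i,4]>10: print(ce[i].round(1),ray(c,*ce[i],0.052).round(4),ray(c,*ce[i],0.04).round(4))
E
```

```text
[-5.31888201e-01  5.38703163e-01  1.51744440e+00  2.51621680e-04
  1.08106754e+00  1.12017941e+00] [ 0.57032505 -0.20673105  0.15480736] [ 9.99169690e-01 -4.06832517e-02  1.98237260e-03  9.34505791e-04]
scene [1.13747857 0.82998111 0.90174959] TCP px [220.8 134.5] tab [223.1 166.8] board [238.9 172.6] base [421.7 149.1] fwd [-0.44 -0.63 -0.64]
[211.8 131.1] [ 0.5047 -0.3811  0.052 ] [ 0.4958 -0.3982  0.04  ]
[225.2 170.8] [ 0.5762 -0.1867  0.052 ] [ 0.5682 -0.201   0.04  ]
[181.1 211.5] [ 0.7523 -0.1055  0.052 ] [ 0.7469 -0.1187  0.04  ]
top [0.49775443 0.02908309 1.09401991] TCP px [385.  210.4] tab [375.1 213. ] board [370.9 230.7] base [296.8 422.5] fwd [ 0.078  0.011 -0.997]
[351.5 154.5] [ 0.7309 -0.1428  0.052 ] [ 0.7336 -0.1448  0.04  ]
wrist [ 0.65355759 -0.21367318  0.35077492] TCP px [279.9 242.5] tab [279.2 203.8] board [279.6 232.4] base [193.6 503.4] fwd [-0.301  0.025 -0.953]
[207.4  39.5] [ 0.7297 -0.1543  0.052 ] [ 0.7328 -0.1519  0.04  ]
[279.5 202. ] [ 0.573  -0.2065  0.052 ] [ 0.5698 -0.2062  0.04  ]
[467.  250.7] [ 0.4995 -0.4108  0.052 ] [ 0.4933 -0.4188  0.04  ]
```

View pics/top3.png

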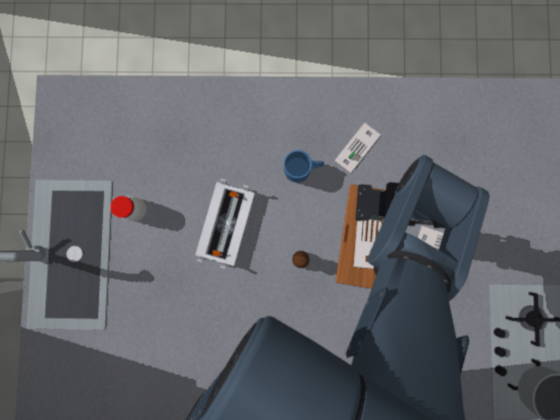

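```bash
python3 - <<'E'
from h import *
im=cv2.imread('pics/scene3.png'); 
im2=cv2.resize(im[60:200,150:300],None,fx=5,fy=4.2,interpolation=cv2.INTER_CUBIC)
cv2.imwrite('pics/s3z.png',im2)
im=cv2.imread('pics/wrist3.png'); cv2.imwrite('pics/w3z.png',cv2.resize(im[180:330,200:360],None,fx=4,fy=4,interpolation=cv2.INTER_CUBIC))
c=robot.camera('wrist'); o=robot.get_obs(); T=R.from_quat(o['tool_rot'])
for dx in (-9.5,0,9.5):
  for dz in (0,-10,-19,-30): print(dx,dz,np.round(proj(c,o['position']+T.apply([dx/1e3,0,dz/1e3])),1))
E
```

```text
-9.5 0 [279.3 254.5]
-9.5 -10 [279.3 260.6]
-9.5 -19 [279.3 266.6]
-9.5 -30 [279.2 274.6]
0 0 [279.3 242.7]
0 -10 [279.3 248.3]
0 -19 [279.2 253.9]
0 -30 [279.2 261.3]
9.5 0 [279.3 230.6]
9.5 -10 [279.2 235.7]
9.5 -19 [279.2 240.8]
9.5 -30 [279.2 247.6]
```

View pics/s3z.png

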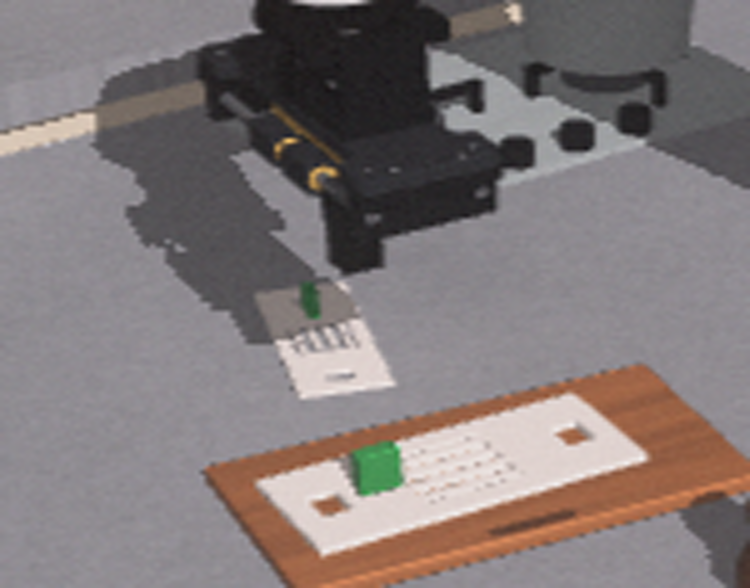

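View pics/w3z.png

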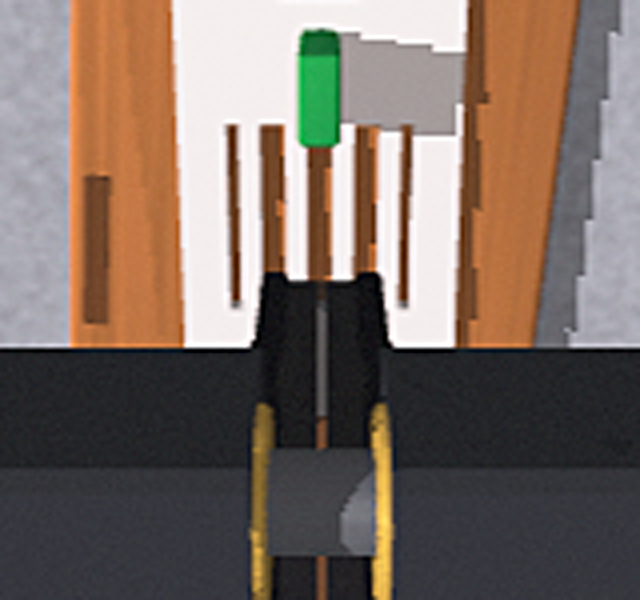

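The shut fingertips show at wrist row 249, where their front edge should be at row 231. In the scene view they're at (221,123), where I'd expect (221,134). So the real tips look about 30 mm higher than the reported TCP, which would explain the miss. I'll measure the offset.

```bash
python3 - <<'E'
from h import *
o=robot.get_obs();T=R.from_quat(o['tool_rot']); w=robot.camera('wrist');s=robot.camera('scene')
for dz in (0,-20,-30,-40):
  print(dz,[np.round(proj(s,o['position']+T.apply(np.array([dx,dy,dz])/1e3)),1).tolist() for dx,dy in ((-9.5,-8),(9.5,-8),(9.5,8),(0,0))])
plan([.570,-.206,.012],-4.7)
E
```

```text
0 [[226.0, 135.7], [219.4, 137.7], [216.7, 134.8], [221.3, 135.2]]
-20 [[225.5, 129.1], [218.9, 131.1], [216.2, 128.2], [220.8, 128.7]]
-30 [[225.3, 125.7], [218.6, 127.7], [215.9, 124.9], [220.6, 125.3]]
-40 [[225.1, 122.4], [218.4, 124.4], [215.6, 121.5], [220.4, 121.9]]
shift [  0.2  -0.4 140.7] rot [ 0.   -0.04  0.03]
```

Both views put the tips 31–38 mm above the reported TCP, with no error in xy. I'll go down in stages while watching the force.

Emit:
carry_out([
  [0,0,0,0,0,0,1],
  [0,0,0,0,0,0,1],
  [0,0,0,0,0,0,1],
  [0,0,50,0,0,0,1],
  [0,0,100,0,0,0,1],
  [0,0,125,0,0,0,1],
  [0,0,140,0,0,0,1],
  [0,0,140,0,0,0,1],
])

```text
time: 5.78
position: [0.5694, -0.2062, 0.012]
tool_rot: [0.999, -0.041, -0.0, -0.0]
ft_force: [0.0, -0.1, 0.2]
grip_width: 0.0723
```

```bash
python3 - <<'E'
from h import *
st(); c=snap('wrist','w4.png'); s=snap('scene','s4.png'); im=cv2.imread('pics/s4.png'); cv2.imwrite('pics/s4z.png',cv2.resize(im[90:220,160:310],None,fx=5,fy=4.4,interpolation=cv2.INTER_CUBIC))
E
```

```text
t 5.78 pos [ 0.5694 -0.2062  0.012 ] yaw -4.67 zax [-6.e-04  7.e-04 -1.e+00] f [ 0.   -0.09  0.18] m [0.069 0.037 0.002] w 0.0723 q [-0.53  0.74  1.61  0.    0.79  1.12]
```

View pics/s4z.png

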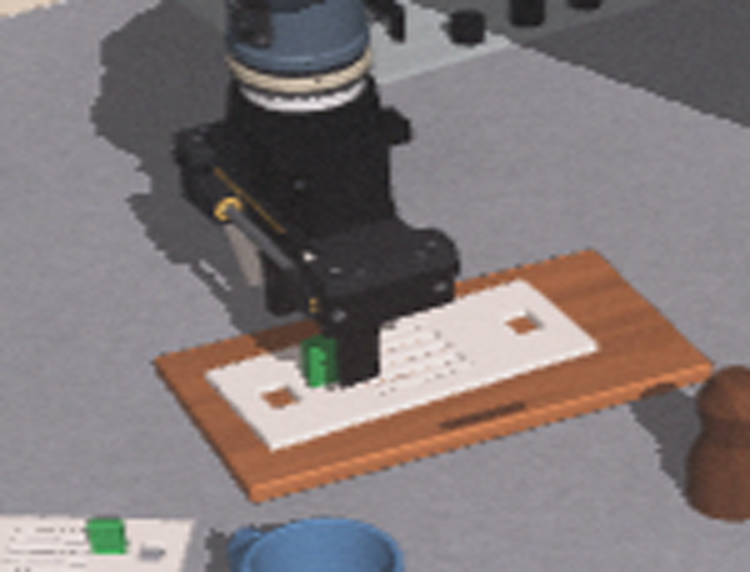

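View pics/w4.png

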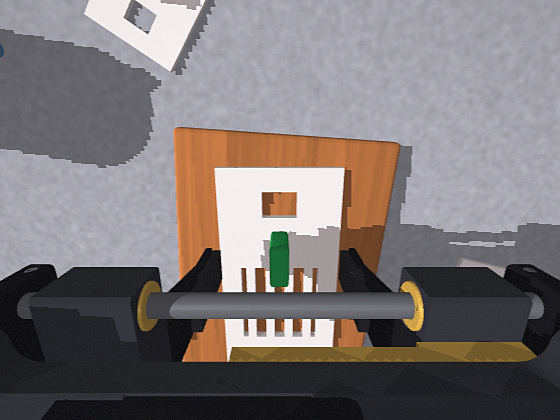

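Both views now show the fingers either side of the tab, with the tips still above the plate. I'll keep feeling downwards.

Emit:
carry_out([
  [0,0,4,0,0,0,1],
  [0,0,8,0,0,0,1],
  [0,0,10,0,0,0,1],
  [0,0,10,0,0,0,1],
])

```text
time: 6.38
position: [0.5705, -0.2068, 0.0035]
tool_rot: [0.999, -0.041, 0.001, 0.0]
ft_force: [0.6, -0.1, -0.2]
grip_width: 0.0869
```

```bash
python3 - <<'E'
from h import *
st(); o=robot.get_obs(); T=R.from_quat(o['tool_rot']); c=snap('wrist','w5.png'); s=snap('scene','s5.png'); im=cv2.imread('pics/s5.png'); cv2.imwrite('pics/s5z.png',cv2.resize(im[140:200,195:270],None,fx=10,fy=10,interpolation=cv2.INTER_CUBIC))
for dz in (0,-20,-30,-40):
  print(dz,[np.round((np.array(proj(s,o['position']+T.apply(np.array([dx,dy,dz])/1e3)))-[195,140])*10).tolist() for dx,dy in ((-9.5,-43),(9.5,-43),(9.5,-57),(-9.5,-57))])
E
```

```text
t 6.38 pos [ 0.5705 -0.2068  0.0035] yaw -4.67 zax [ 2.1e-03 -9.0e-04 -1.0e+00] f [ 0.58 -0.08 -0.19] m [-0.024  0.029  0.054] w 0.0869 q [-0.53  0.75  1.61  0.    0.78  1.12]
0 [[393.0, 478.0], [331.0, 500.0], [355.0, 528.0], [417.0, 506.0]]
-20 [[390.0, 420.0], [328.0, 442.0], [351.0, 470.0], [414.0, 448.0]]
-30 [[388.0, 391.0], [326.0, 413.0], [349.0, 440.0], [412.0, 418.0]]
-40 [[387.0, 361.0], [324.0, 383.0], [347.0, 411.0], [411.0, 389.0]]
```

View pics/s5z.png

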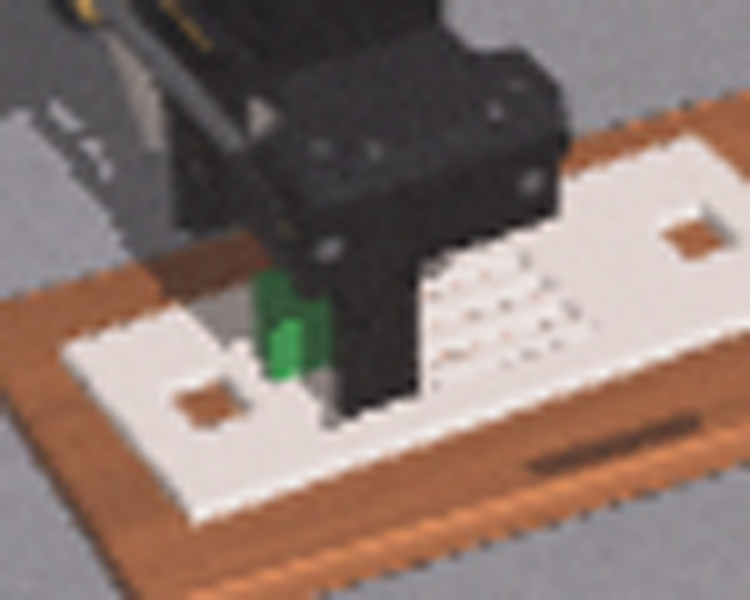

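Against the projections, the tip corners at zoom (340,427) and (418,395) give an offset of about 36 mm. The real tip is therefore near 0.039 m, and I can go another 11 mm down.

Emit:
carry_out([
  [0,0,4,0,0,0,1],
  [0,0,8,0,0,0,1],
  [0,0,11,0,0,0,1],
  [0,0,11,0,0,0,1],
])

```text
time: 6.98
position: [0.5704, -0.2067, -0.0078]
tool_rot: [0.999, -0.041, 0.001, 0.0]
ft_force: [-0.3, -0.0, -0.4]
grip_width: 0.0872
```

```bash
python3 - <<'E'
from h import *
st(); s=snap('scene','s6.png'); im=cv2.imread('pics/s6.png'); cv2.imwrite('pics/s6z.png',cv2.resize(im[140:200,195:270],None,fx=10,fy=10,interpolation=cv2.INTER_CUBIC))
E
```

```text
t 6.97 pos [ 0.5704 -0.2067 -0.0078] yaw -4.67 zax [ 1.7e-03 -7.0e-04 -1.0e+00] f [-0.3  -0.03 -0.37] m [ 0.026 -0.026 -0.043] w 0.0872 q [-0.53  0.77  1.61  0.    0.75  1.12]
```

View pics/s6z.png

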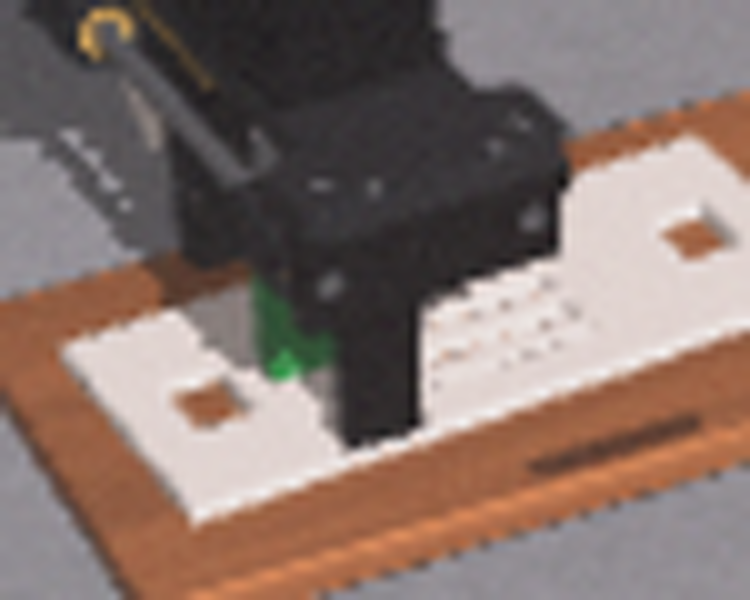

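The fingertip is just above the plate and overlaps the tab well. Closing now.

Emit:
carry_out([
  [0,0,0,0,0,0,-1],
  [0,0,0,0,0,0,-1],
  [0,0,0,0,0,0,-1],
  [0,0,0,0,0,0,-1],
  [0,0,0,0,0,0,-1],
  [0,0,0,0,0,0,-1],
  [0,0,0,0,0,0,-1],
  [0,0,0,0,0,0,-1],
], force=50)

```text
time: 8.02
position: [0.5706, -0.2068, -0.0076]
tool_rot: [0.999, -0.041, 0.001, 0.0]
ft_force: [-0.4, -0.1, -0.0]
grip_width: 0.015
```

Emit:
carry_out([
  [0,0,0,0,0,0,-1],
  [0,0,0,0,0,0,-1],
  [0,0,0,0,0,0,-1],
  [0,0,-5,0,0,0,-1],
  [0,0,-10,0,0,0,-1],
  [0,0,-15,0,0,0,-1],
  [0,0,-15,0,0,0,-1],
])

```text
time: 8.9
position: [0.5709, -0.2071, 0.0081]
tool_rot: [0.999, -0.041, 0.002, 0.001]
ft_force: [0.0, 0.9, -0.7]
grip_width: 0.0115
```

```bash
python3 - <<'E'
from h import *
st(); s=snap('scene','s7.png'); im=cv2.imread('pics/s7.png'); cv2.imwrite('pics/s7z.png',cv2.resize(im[110:210,180:310],None,fx=5.5,fy=5.5,interpolation=cv2.INTER_CUBIC))
E
```

```text
t 8.9 pos [ 0.5709 -0.2071  0.0081] yaw -4.67 zax [ 0.0032 -0.0016 -1.    ] f [ 0.04  0.89 -0.66] m [ 0.061 -0.041 -0.024] w 0.0115 q [-0.53  0.75  1.61  0.    0.78  1.12]
```

View pics/s7z.png

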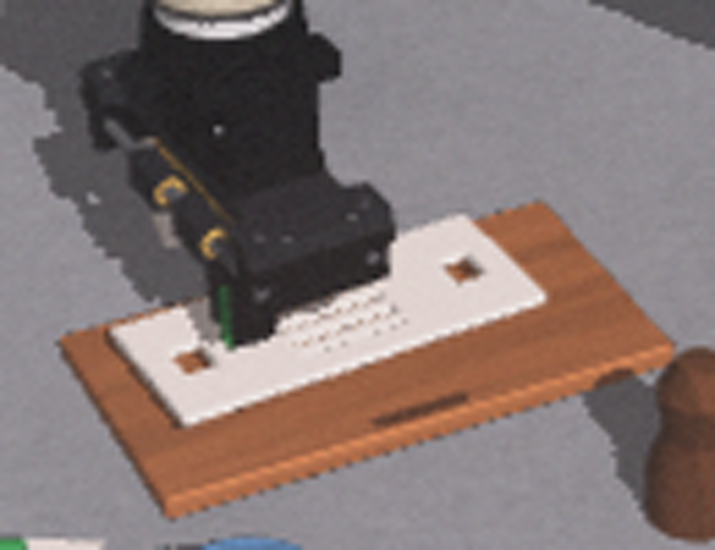

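The grille is held: width is 11.5 mm and it lifted level. I'll raise it and carry it to a lookout spot short of the vent, where the wrist camera can measure the hooks.

```bash
python3 -c "
from h import *
plan([0.571,-0.207,0.15],-4.7);plan([0.44,0.235,0.15],-15)"
```

```text
shift [   0.7    0.2 -142.2] rot [ 0.06 -0.16  0.03]
shift [-165.9 -429.7 -143.1] rot [ 0.04 -0.16 10.33]
```

Emit:
carry_out([
  [0,0,-30,0,0,0,-1],
  [0,0,-70,0,0,0,-1],
  [0,0,-110,0,0,0,-1],
  [-5,-10,-140,0,0,0,-1],
  [-20,-50,-142,0,0,2,-1],
  [-40,-100,-142,0,0,4,-1],
  [-60,-150,-142,0,0,6,-1],
  [-80,-200,-142,0,0,8,-1],
])

```text
time: 9.95
position: [0.5061, 0.0005, 0.1494]
tool_rot: [0.994, -0.111, 0.001, 0.0]
ft_force: [0.5, 0.1, -0.6]
grip_width: 0.012
```

```bash
python3 -c "
from h import *
st();plan([0.44,0.235,0.15],-15)"
```

```text
t 9.95 pos [5.061e-01 5.000e-04 1.494e-01] yaw -12.77 zax [ 0.0028 -0.0011 -1.    ] f [ 0.47  0.14 -0.62] m [ 0.097 -0.034 -0.018] w 0.012 q [-0.22  0.42  1.77 -0.    0.95  1.57]
shift [-116.3 -214.1   -1.1] rot [ 0.03 -0.17  2.23]
```

Emit:
carry_out([
  [-25,-50,-1,0,0,1,-1],
  [-50,-100,-1,0,0,2,-1],
  [-75,-145,-1,0,0,2.2,-1],
  [-100,-185,-1,0,0,2.2,-1],
  [-116,-214,-1,0,0,2.2,-1],
  [-116,-214,-1,0,0,2.2,-1],
  [-116,-214,-1,0,0,2.2,-1],
])

```text
time: 10.82
position: [0.4403, 0.2345, 0.1498]
tool_rot: [0.992, -0.13, 0.001, 0.001]
ft_force: [0.2, 0.3, -1.4]
grip_width: 0.0118
```

```bash
python3 -c "
from h import *
st();snap('wrist','w8.png');snap('scene','s8.png')"
```

```text
t 10.82 pos [0.4403 0.2345 0.1498] yaw -14.95 zax [ 0.0028 -0.0016 -1.    ] f [ 0.17  0.34 -1.38] m [0.091 0.018 0.014] w 0.0118 q [ 0.27  0.41  1.79 -0.    0.94  2.1 ]
```

View pics/w8.png

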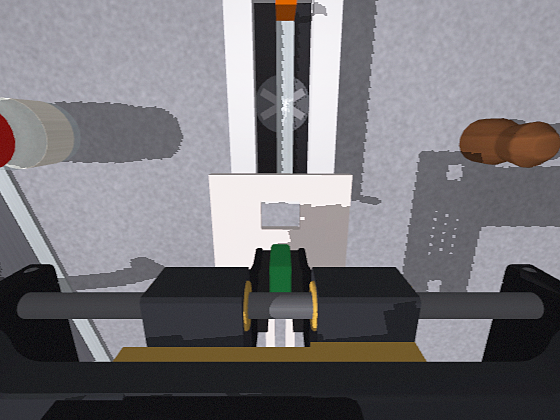

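View pics/s8.png

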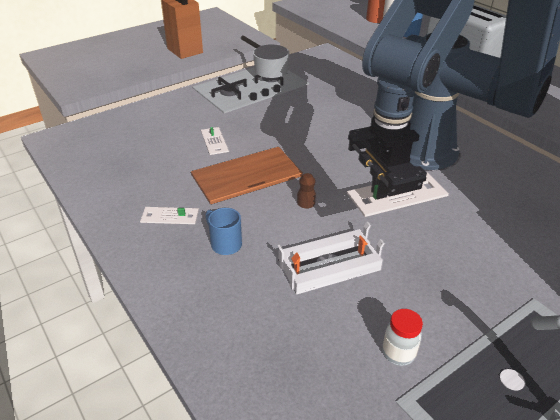

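The wrist view shows the held grille at the bottom, with its slot at (280,216). Beyond it is the vent's far half, with the far hook cut off at (286,8). I'll move about 60 mm forward to see the far hook and the end of the vent.

Emit:
carry_out([
  [20,0,0,0,0,0,-1],
  [40,0,0,0,0,0,-1],
  [60,0,0,0,0,0,-1],
  [60,0,0,0,0,0,-1],
  [60,0,0,0,0,0,-1],
])

```text
time: 11.55
position: [0.4983, 0.2179, 0.1497]
tool_rot: [0.991, -0.131, 0.001, 0.001]
ft_force: [0.6, 0.5, -1.0]
grip_width: 0.0114
```

```bash
python3 -c "
from h import *
st();c=snap('wrist','w9.png');im=c['pixels'][:260,150:430,::-1];cv2.imwrite('pics/w9z.png',cv2.resize(im,None,fx=2.3,fy=2.3,interpolation=cv2.INTER_CUBIC))"
```

```text
t 11.55 pos [0.4983 0.2179 0.1497] yaw -15.1 zax [ 0.0014 -0.0016 -1.    ] f [ 0.6   0.47 -0.98] m [ 0.087 -0.032  0.023] w 0.0114 q [ 0.21  0.47  1.68 -0.    1.    2.04]
```

View pics/w9z.png

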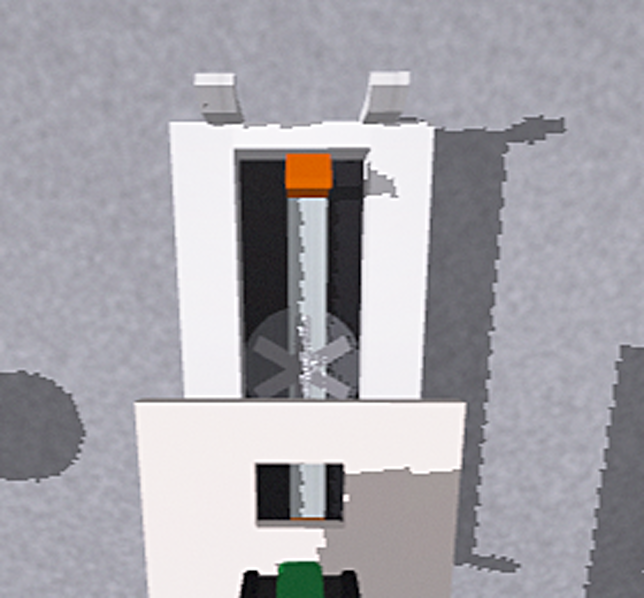

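The zoom shows the vent's far edge from (170,124) to (432,130) and the far hook's top spanning 287–331 at row 154–190. The grille's front edge runs from (136,402) to (465,402), and its slot is at x 256–343, y 463–525. Converting these to positions.

```bash
python3 - <<'E'
from h import *
c=robot.camera('wrist'); im=c['pixels']; o=robot.get_obs(); T=R.from_quat(o['tool_rot']).as_matrix(); P=o['position']
r=im.astype(int); br=r.sum(2)
hsv=cv2.cvtColor(im,cv2.COLOR_RGB2HSV);H,S,V=[hsv[...,i].astype(int) for i in range(3)]
def tl(u,v,z):  # in tool-yaw frame: x fwd, y left, relative to TCP, mm
    p=ray(c,u,v,z)-P; return np.array([p@T[:,0],-(p@T[:,1])])*1000
w=(S<30)&(V>215)
Lp=[];Rp=[];IL=[];IR=[]
for v in range(62,165,4):
    cols=np.where(w[v,200:360])[0]+200
    if len(cols)<10: continue
    seg=np.split(cols,np.where(np.diff(cols)>1)[0]+1); seg=[s for s in seg if len(s)>12]
    if v%16==14 or v>160: print(v,[(s[0],s[-1]) for s in seg])
    if len(seg)>=2: 
        Lp.append(tl(seg[0][0]-.5,v,.034)); IL.append(tl(seg[0][-1]+.5,v,.034)); IR.append(tl(seg[-1][0]-.5,v,.034)); Rp.append(tl(seg[-1][-1]+.5,v,.034))
for n,A in (('L',Lp),('IL',IL),('IR',IR),('R',Rp)):
    A=np.array(A); k=np.polyfit(A[:,0],A[:,1],1); res=A[:,1]-np.polyval(k,A[:,0])
    k=np.polyfit(A[abs(res)<3][:,0],A[abs(res)<3][:,1],1)
    print(n,'slope deg',np.degrees(np.arctan(k[0])).round(2),'y at x=45,100,150',np.polyval(k,[45,100,150]).round(1),abs(res).max().round(1))
m=((H<14)&(S>170)&(V>110)).astype(np.uint8)
n,l,s,ce=cv2.connectedComponentsWithStats(m)
for i in range(1,n):
    if s[i,4]>20 and 200<ce[i][0]<360: print('orange',s[i])
for v in range(64,90,2):
    cols=np.where(m[v,250:320])[0]+250
    if len(cols): print(v,cols[0],cols[-1],V[v,cols].mean().round(),tl(cols[0]-.5,v,.059).round(1),tl(cols[-1]+.5,v,.059).round(1))
Z=lambda u,v:(150+u/2.3-.3,v/2.3-.3)
print('vent far corners',tl(*Z(170,124),.034).round(1),tl(*Z(432,130),.034).round(1))
print('opening far',tl(*Z(236,150),.034).round(1),tl(*Z(370,150),.034).round(1))
print('guide tops in', tl(*Z(235,88),.069).round(1), tl(*Z(238,122),.034).round(1))
zg=P[2]+.0216
print('grille front',tl(*Z(136,402),zg+.006).round(1),tl(*Z(465,402),zg+.006).round(1),'slot',tl(*Z(256,463),zg+.006).round(1),tl(*Z(343,463),zg+.006).round(1),tl(*Z(256,526),zg).round(1))
E
```

```text
62 [(np.int64(224), np.int64(337))]
78 [(np.int64(225), np.int64(251)), (np.int64(321), np.int64(337))]
94 [(np.int64(226), np.int64(251)), (np.int64(309), np.int64(336))]
110 [(np.int64(227), np.int64(252)), (np.int64(308), np.int64(335))]
126 [(np.int64(228), np.int64(253)), (np.int64(308), np.int64(334))]
142 [(np.int64(229), np.int64(253)), (np.int64(307), np.int64(333))]
158 [(np.int64(229), np.int64(253)), (np.int64(307), np.int64(332))]
162 [(np.int64(230), np.int64(253)), (np.int64(307), np.int64(332))]
L slope deg -0.01 y at x=45,100,150 [53.6 53.6 53.6] 0.5
IL slope deg 0.06 y at x=45,100,150 [27.2 27.2 27.3] 0.6
IR slope deg -1.27 y at x=45,100,150 [-28.2 -29.4 -30.5] 9.9
R slope deg -0.03 y at x=45,100,150 [-56.8 -56.8 -56.8] 0.5
orange [274  66  21  19 276]
66 275 293 201.0 [132.5   4.1] [132.5 -12.8]
68 275 293 218.0 [130.9   4.2] [130.9 -12.9]
70 274 293 217.0 [129.3   5.1] [129.2 -12.9]
72 274 293 216.0 [127.6   5.1] [127.6 -12.9]
74 274 294 215.0 [126.    5.1] [126.  -13.8]
76 274 294 215.0 [124.4   5.1] [124.3 -13.9]
78 274 294 182.0 [122.7   5.1] [122.7 -13.9]
80 274 294 169.0 [121.1   5.1] [121.  -13.9]
82 275 292 118.0 [119.4   4.2] [119.4 -12.1]
84 276 291 123.0 [117.7   3.3] [117.7 -11.2]
vent far corners [147.5  53.3] [145.  -56.2]
opening far [137.6  26.1] [137.5 -30.5]
guide tops in [152.2  22.8] [148.2  24.9]
grille front [55.6 41.1] [ 55.4 -42.8] slot [39.5 10.9] [ 39.4 -11.9] [19.7 11.7]
```

The wrist measurements check out: vent width 110.4 mm, hook width about 18.5 mm, yaw matched within 0.1°. In the tool frame the hooks are at y = -4.3 mm and the grille slot at -0.7 mm. The vent centre is 41–45 mm ahead, and the grille centre 46.5 mm behind. I'll move 90 mm forward and 3.6 mm along tool +y, go down to just above the guides, and look again.

Emit:
carry_out([
  [25,1,0,0,0,0,-1],
  [50,2,0,0,0,0,-1],
  [72,3,0,0,0,0,-1],
  [85,3.6,15,0,0,0,-1],
  [90,3.6,40,0,0,0,-1],
  [90,3.6,60,0,0,0,-1],
  [90,3.6,75,0,0,0,-1],
  [90,3.6,75,0,0,0,-1],
])

```text
time: 12.65
position: [0.582, 0.1913, 0.0732]
tool_rot: [0.991, -0.131, -0.001, 0.001]
ft_force: [-0.2, -0.6, -1.1]
grip_width: 0.0118
```

```bash
python3 -c "
from h import *
st();c=snap('wrist','w10.png');s=snap('scene','s10.png');im=cv2.imread('pics/s10.png')[180:310,250:410];cv2.imwrite('pics/s10z.png',cv2.resize(im,None,fx=4.5,fy=4.5,interpolation=cv2.INTER_CUBIC))"
```

```text
t 12.65 pos [0.582  0.1913 0.0732] yaw -15.02 zax [-0.0026 -0.0021 -1.    ] f [-0.16 -0.59 -1.11] m [ 0.028  0.031 -0.034] w 0.0118 q [ 0.14  0.66  1.56 -0.    0.93  1.97]
```

View pics/w10.png

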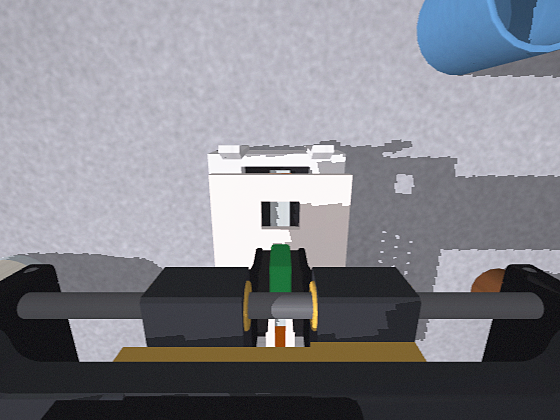

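View pics/s10z.png

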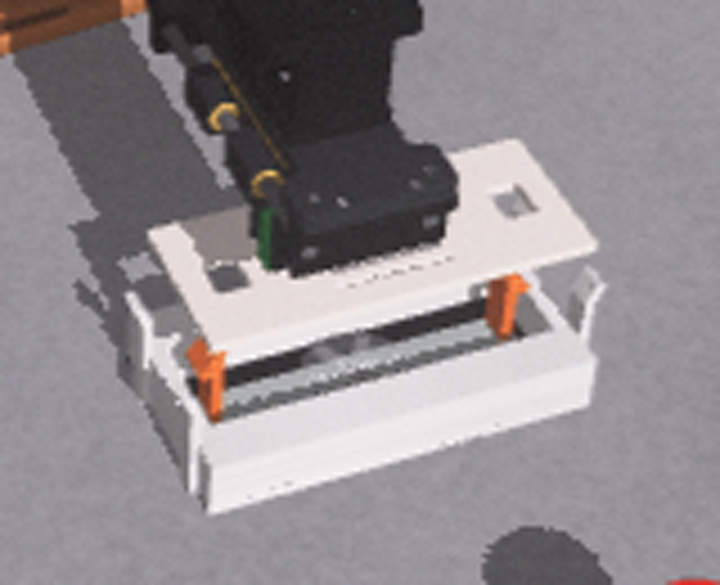

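```bash
python3 - <<'E'
from h import *
c=robot.camera('wrist'); im=c['pixels']; o=robot.get_obs(); T=R.from_quat(o['tool_rot']).as_matrix(); P=o['position']
cv2.imwrite('pics/w10z.png',cv2.resize(im[135:240,195:365,::-1],None,fx=4.5,fy=4.5,interpolation=cv2.INTER_CUBIC))
cv2.imwrite('pics/w10y.png',cv2.resize(im[320:350,240:320,::-1],None,fx=9,fy=9,interpolation=cv2.INTER_CUBIC))
def tl(u,v,z):
    p=ray(c,u,v,z)-P; return np.array([p@T[:,0],-(p@T[:,1])])*1000
V=im.astype(int).mean(2)
for u in (214,260,275,290,332,338): print(u,[int(x) for x in V[144:180,u]])
zg=P[2]+.0216
for v in range(144,180,3): print(v,'z34',tl(280,v,.034)[0].round(1),'z69',tl(280,v,.069)[0].round(1),'gr',tl(280,v,zg+.006)[0].round(1))
for v in (325,335,345): print(v,[int(x) for x in V[v,262:300]], tl(280,v,.059).round(1),tl(280,v,zg+.006).round(1))
E
```

```text
214 [197, 197, 194, 196, 192, 192, 188, 184, 193, 177, 136, 131, 247, 253, 249, 248, 248, 248, 248, 248, 248, 248, 247, 248, 248, 248, 248, 250, 255, 174, 125, 255, 253, 249, 249, 249]
260 [189, 193, 198, 213, 112, 120, 122, 121, 61, 155, 148, 144, 182, 168, 255, 253, 251, 250, 250, 251, 250, 250, 254, 255, 169, 11, 28, 28, 16, 128, 142, 255, 253, 250, 249, 249]
275 [184, 189, 190, 193, 206, 107, 117, 115, 159, 150, 150, 143, 186, 178, 166, 255, 253, 251, 250, 250, 250, 250, 254, 255, 167, 12, 21, 37, 136, 143, 133, 255, 253, 250, 249, 250]
290 [196, 195, 198, 161, 172, 114, 119, 125, 53, 154, 147, 130, 255, 253, 250, 250, 250, 250, 250, 250, 250, 250, 253, 255, 172, 21, 41, 24, 163, 171, 135, 255, 253, 249, 249, 249]
332 [119, 121, 112, 154, 255, 254, 253, 251, 251, 253, 250, 180, 177, 231, 243, 250, 252, 255, 233, 165, 171, 172, 173, 173, 172, 173, 171, 174, 175, 157, 132, 251, 254, 250, 249, 249]
338 [106, 112, 113, 116, 117, 119, 117, 115, 152, 149, 144, 140, 163, 255, 251, 248, 250, 255, 159, 169, 173, 172, 171, 173, 171, 172, 173, 171, 174, 158, 132, 250, 254, 250, 249, 249]
14
[... 284 characters left out ...]
 51.5 gr 57.1
174 z34 43.4 z69 49.4 gr 55.3
177 z34 40.9 z69 47.3 gr 53.5
325 [39, 40, 41, 37, 34, 0, 241, 255, 250, 249, 250, 255, 226, 124, 130, 119, 190, 230, 222, 218, 223, 221, 216, 228, 248, 251, 249, 249, 251, 255, 217, 2, 28, 37, 36, 40, 42, 39] [-84.9  -0.4] [-49.9  -0.4]
335 [23, 24, 2, 115, 247, 255, 249, 248, 249, 248, 250, 255, 231, 92, 70, 76, 82, 82, 75, 75, 82, 74, 61, 191, 254, 252, 249, 249, 249, 248, 251, 255, 218, 11, 34, 42, 37, 40] [-95.5  -0.4] [-58.3  -0.4]
345 [147, 148, 144, 158, 247, 255, 254, 254, 253, 253, 254, 255, 234, 96, 72, 76, 76, 75, 78, 74, 73, 71, 63, 193, 255, 255, 254, 254, 253, 253, 254, 255, 233, 136, 146, 149, 149, 148] [-106.3   -0.4] [-66.9  -0.4]
```

View pics/w10z.png

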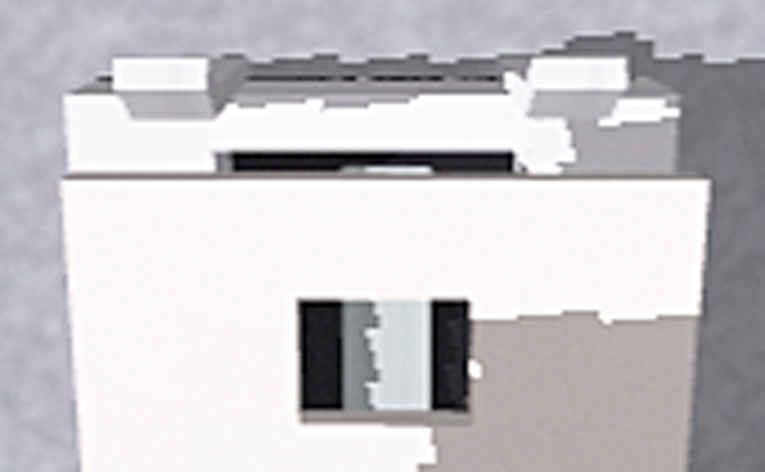

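View pics/w10y.png

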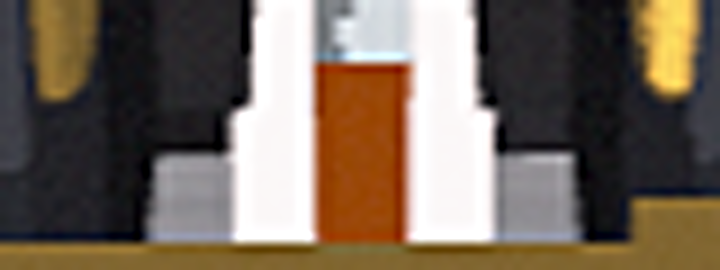

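The fit is good. The vent's far top edge at row 156 and the opening edge at row 168 put its centre at about -46.6 mm, and the grille's front edge puts its centre at -47.0 mm. Sideways, the slot is within 0.7 mm of the bar. I'll lower it slowly with a 0.5 mm correction.

Emit:
carry_out([
  [0,0.5,5,0,0,0,-1],
  [0,0.5,11,0,0,0,-1],
  [0,0.5,17,0,0,0,-1],
  [0,0.5,22,0,0,0,-1],
  [0,0.5,26,0,0,0,-1],
  [0,0.5,30,0,0,0,-1],
  [0,0.5,33,0,0,0,-1],
  [0,0.5,33,0,0,0,-1],
])

```text
time: 13.8
position: [0.5841, 0.191, 0.0423]
tool_rot: [0.991, -0.131, 0.001, 0.001]
ft_force: [-0.1, -0.2, -1.2]
grip_width: 0.0118
```

```bash
python3 -c "
from h import *
st();s=snap('scene','s11.png');im=cv2.imread('pics/s11.png')[180:310,250:410];cv2.imwrite('pics/s11z.png',cv2.resize(im,None,fx=4.5,fy=4.5,interpolation=cv2.INTER_CUBIC))"
```

```text
t 13.8 pos [0.5841 0.191  0.0423] yaw -15.03 zax [ 0.0023 -0.0014 -1.    ] f [-0.07 -0.15 -1.17] m [ 0.067  0.025 -0.017] w 0.0118 q [ 0.14  0.7   1.57 -0.    0.86  1.97]
```

View pics/s11z.png

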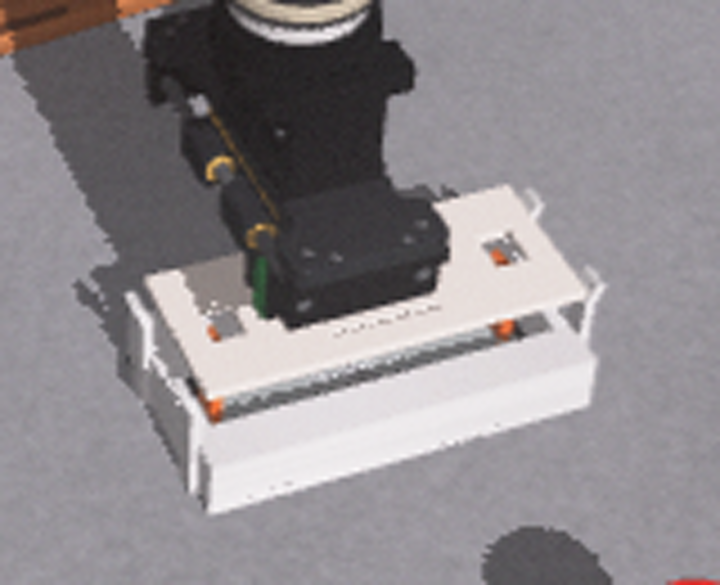

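The hooks show inside both slots, at zoom (213,333) and (500,257), and the force is nil. The TCP x reading shifted 2 mm, so I'll recheck alignment in the wrist view.

```bash
python3 - <<'E'
from h import *
c=robot.camera('wrist'); im=c['pixels']; o=robot.get_obs(); T=R.from_quat(o['tool_rot']).as_matrix(); P=o['position'];st()
cv2.imwrite('pics/w12z.png',cv2.resize(im[115:240,195:365,::-1],None,fx=4.5,fy=4.5,interpolation=cv2.INTER_CUBIC))
E
```

```text
t 13.9 pos [0.5844 0.191  0.0427] yaw -15.03 zax [ 0.0029 -0.0014 -1.    ] f [ 0.    0.06 -0.29] m [ 0.073 -0.013  0.005] w 0.0115 q [ 0.14  0.7   1.57 -0.    0.86  1.97]
```

View pics/w12z.png

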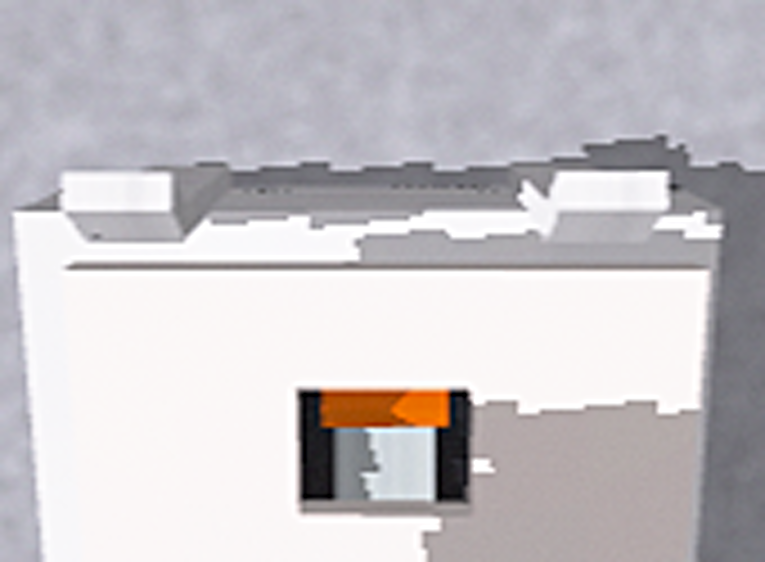

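```bash
python3 - <<'E'
from h import *
c=robot.camera('wrist'); o=robot.get_obs(); T=R.from_quat(o['tool_rot']).as_matrix(); P=o['position']
def tl(u,v,z):
    p=ray(c,u,v,z)-P; return (p@T[:,0]*1000).round(1)
f=lambda r:115+r/4.5-.4
zg=P[2]+.0216; print(zg)
print('grille c',tl(280,f(268),zg+.006)-102,tl(280,f(264),zg)-102,'slot',tl(280,f(390),zg+.006)-86)
print('guide57',tl(235,f(240),.057)-104,'guide top inner',tl(235,f(208),.069)-104,'vent far',tl(198,f(210),.034)-105,'guide foot34',tl(235,f(240),.034)-104)
E
```

```text
0.0643856821908288
grille c -46.5 -47.0 slot -47.0
guide57 -46.9 guide top inner -40.9 vent far -46.6 guide foot34 -50.3
```

Everything lines up: the grille centre is at -46.8 mm, the guides and vent at -46.6 to -46.9 mm, and the hook and slot are centred to 0.3 mm sideways. I'll lower it onto the hooks slowly.

Emit:
carry_out([
  [0,0,3,0,0,0,-1],
  [0,0,6,0,0,0,-1],
  [0,0,9,0,0,0,-1],
  [0,0,11,0,0,0,-1],
  [0,0,12,0,0,0,-1],
  [0,0,12,0,0,0,-1],
])

```text
time: 14.7
position: [0.5845, 0.191, 0.0307]
tool_rot: [0.991, -0.131, 0.002, 0.0]
ft_force: [-0.3, -0.2, -0.8]
grip_width: 0.0119
```

```bash
python3 -c "
from h import *
st();s=snap('scene','s13.png');im=cv2.imread('pics/s13.png')[180:310,250:410];cv2.imwrite('pics/s13z.png',cv2.resize(im,None,fx=4.5,fy=4.5,interpolation=cv2.INTER_CUBIC))"
```

```text
t 14.7 pos [0.5845 0.191  0.0307] yaw -15.03 zax [ 0.003  -0.0014 -1.    ] f [-0.26 -0.19 -0.77] m [ 0.078 -0.046  0.027] w 0.0119 q [ 0.14  0.72  1.58 -0.    0.84  1.97]
```

View pics/s13z.png

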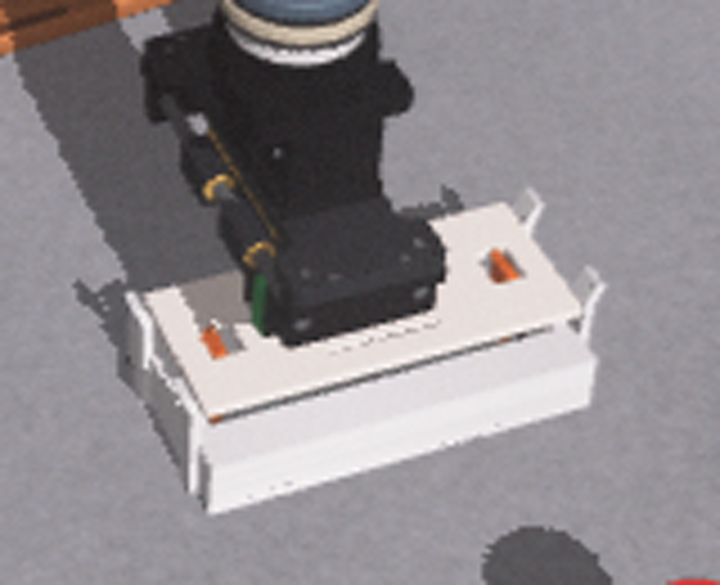

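Emit:
carry_out([
  [0,0,1,0,0,0,-1],
  [0,0,2,0,0,0,-1],
  [0,0,3,0,0,0,-1],
  [0,0,3,0,0,0,-1],
])

```text
time: 15.25
position: [0.5849, 0.1911, 0.0281]
tool_rot: [0.991, -0.131, 0.002, 0.0]
ft_force: [0.2, -0.1, 2.8]
grip_width: 0.0118
```

Emit:
carry_out([
  [0,0,1,0,0,0,-1],
  [0,0,2,0,0,0,-1],
  [0,0,2,0,0,0,-1],
])

```text
time: 15.62
position: [0.5852, 0.1912, 0.0265]
tool_rot: [0.991, -0.131, 0.002, 0.0]
ft_force: [0.3, 0.0, 5.7]
grip_width: 0.0116
```

```bash
python3 -c "
from h import *
st()"
```

```text
t 15.62 pos [0.5852 0.1912 0.0265] yaw -15.04 zax [ 0.0045 -0.001  -1.    ] f [0.35 0.01 5.69] m [0.098 0.31  0.012] w 0.0116 q [ 0.14  0.73  1.58 -0.    0.83  1.97]
```

Contact came at an underside height of about 50 mm with 3–6 N, as expected. I'll press on in small steps.

Emit:
carry_out([
  [0,0,1,0,0,0,-1],
  [0,0,2,0,0,0,-1],
  [0,0,2,0,0,0,-1],
])

```text
time: 16.0
position: [0.5857, 0.1913, 0.0254]
tool_rot: [0.991, -0.131, 0.003, -0.0]
ft_force: [-0.4, 0.3, 8.5]
grip_width: 0.0116
```

Emit:
carry_out([
  [0,0,1,0,0,0,-1],
  [0,0,2,0,0,0,-1],
  [0,0,2,0,0,0,-1],
])

```text
time: 16.38
position: [0.5862, 0.1914, 0.0246]
tool_rot: [0.991, -0.131, 0.003, -0.0]
ft_force: [-0.3, -0.9, 8.9]
grip_width: 0.0114
```

```bash
python3 -c "
from h import *
st()"
```

```text
t 16.38 pos [0.5862 0.1914 0.0246] yaw -15.05 zax [ 6.3e-03 -4.0e-04 -1.0e+00] f [-0.3  -0.88  8.95] m [0.159 0.733 0.051] w 0.0114 q [ 0.14  0.73  1.58 -0.    0.83  1.97]
```

```bash
python3 -c "
from h import *
plan([.5845,.191,.020],-15)"
```

```text
shift [-1.5  0.8  4.6] rot [-0.07 -0.35 -0.05]
```

Emit:
carry_out([
  [-1,0.5,2,0,-0.3,0,-1],
  [-1,0.5,3,0,-0.3,0,-1],
  [-1,0.5,4,0,-0.3,0,-1],
  [-1,0.5,4,0,-0.3,0,-1],
])

```text
time: 16.88
position: [0.5869, 0.1913, 0.0238]
tool_rot: [0.991, -0.131, 0.002, -0.001]
ft_force: [-1.6, -0.6, 17.6]
grip_width: 0.0116
```

```bash
python3 -c "
from h import *
st();s=snap('scene','s14.png');im=cv2.imread('pics/s14.png')[180:310,250:410];cv2.imwrite('pics/s14z.png',cv2.resize(im,None,fx=4.5,fy=4.5,interpolation=cv2.INTER_CUBIC))
plan([.5845,.191,.016],-15)"
```

```text
t 16.88 pos [0.5869 0.1913 0.0238] yaw -15.04 zax [ 0.0052  0.0014 -1.    ] f [-1.57 -0.57 17.55] m [0.01  0.876 0.01 ] w 0.0116 q [0.13 0.73 1.58 0.   0.83 1.97]
shift [-2.2  0.9  7.7] rot [-0.15 -0.27 -0.05]
```

View pics/s14z.png

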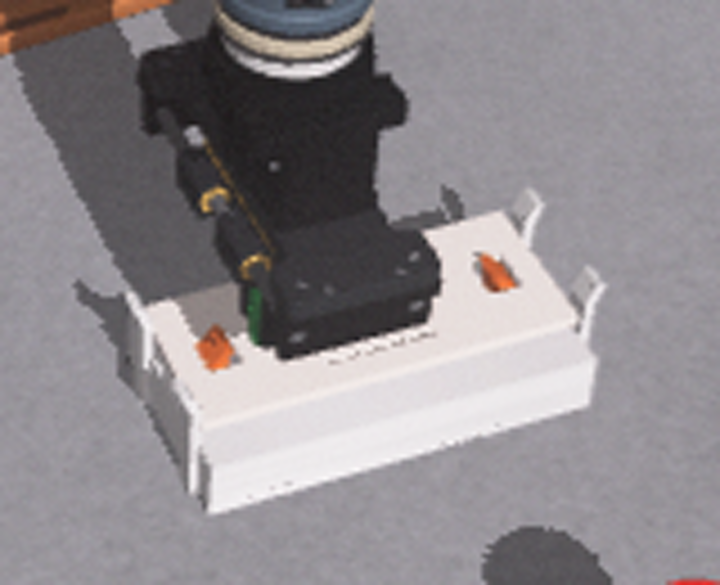

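The tab end looks lower in the scene view, at 17.6 N and without a click yet. The grille has drifted about 2 mm towards the tab-end guides. I'll press a little further.

Emit:
carry_out([
  [-1,0.5,2,0,-0.2,0,-1],
  [-1,0.5,4,0,-0.2,0,-1],
  [-1,0.5,4,0,-0.2,0,-1],
])

```text
time: 17.3
position: [0.586, 0.1914, 0.0206]
tool_rot: [0.991, -0.131, 0.001, -0.002]
ft_force: [0.3, -0.1, 6.3]
grip_width: 0.0118
```

```bash
python3 -c "
from h import *
st();c=snap('wrist','w15.png');im=c['pixels'];cv2.imwrite('pics/w15z.png',cv2.resize(im[115:240,195:365,::-1],None,fx=4.5,fy=4.5,interpolation=cv2.INTER_CUBIC))"
```

```text
t 17.3 pos [0.586  0.1914 0.0206] yaw -15.08 zax [ 0.0024  0.0029 -1.    ] f [ 0.26 -0.08  6.35] m [ 0.267  0.618 -0.084] w 0.0118 q [0.13 0.74 1.58 0.   0.82 1.96]
```

View pics/w15z.png

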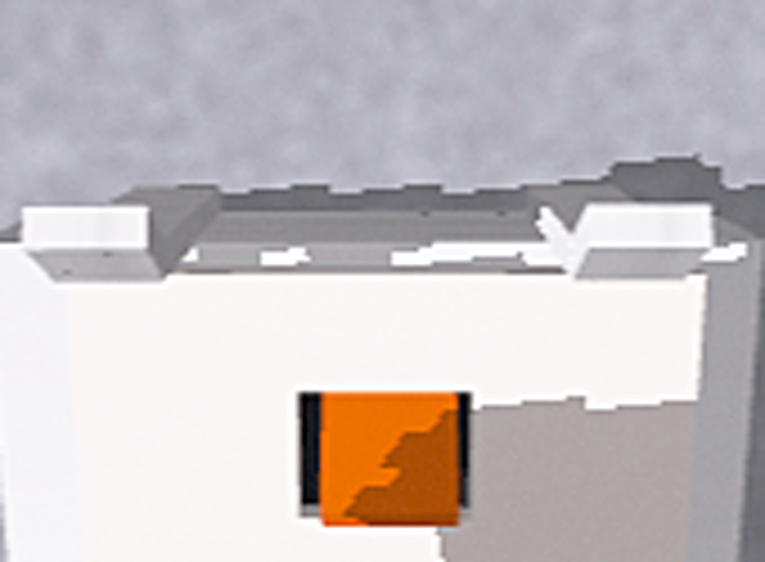

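The force dropped from 17.6 to 6 N and the tool sank 3 mm, so something gave way. I'll carry on gently.

Emit:
carry_out([
  [0,0,1,0,0,0,-1],
  [0,0,2,0,0,0,-1],
  [0,0,2,0,0,0,-1],
])

```text
time: 17.73
position: [0.5861, 0.1914, 0.0188]
tool_rot: [0.991, -0.131, 0.001, -0.002]
ft_force: [0.6, 0.0, 5.8]
grip_width: 0.0117
```

Emit:
carry_out([
  [0,0,1,0,0,0,-1],
  [0,0,2,0,0,0,-1],
  [0,0,2,0,0,0,-1],
])

```text
time: 18.1
position: [0.5845, 0.1915, 0.0163]
tool_rot: [0.991, -0.132, -0.001, -0.002]
ft_force: [-2.0, 0.6, 2.9]
grip_width: 0.0118
```

```bash
python3 -c "
from h import *
st();s=snap('scene','s16.png');im=cv2.imread('pics/s16.png')[180:310,250:410];cv2.imwrite('pics/s16z.png',cv2.resize(im,None,fx=4.5,fy=4.5,interpolation=cv2.INTER_CUBIC))"
```

```text
t 18.1 pos [0.5845 0.1915 0.0163] yaw -15.12 zax [-0.0011  0.0032 -1.    ] f [-1.98  0.61  2.86] m [ 0.278  0.871 -0.068] w 0.0118 q [0.13 0.74 1.58 0.   0.82 1.96]
```

View pics/s16z.png

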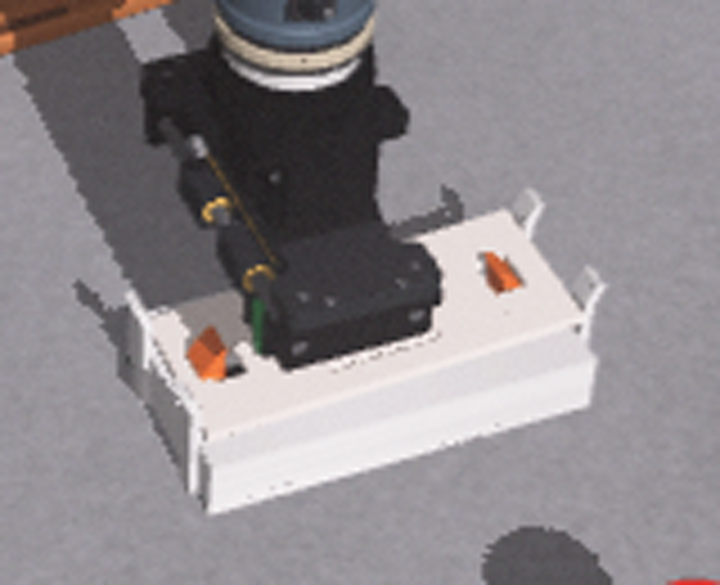

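The tab-end hook now stands well clear of its slot at (208,355), while the plain end's at (500,272) still rides high. The tab end seems to have clicked, with low force and about 38 mm at the tab. I'll let go, back off and check.

Emit:
carry_out([
  [0,0,0,0,0,0,0.2],
  [0,0,0,0,0,0,0.2],
  [0,0,0,0,0,0,0.2],
  [0,0,0,0,0,0,0.2],
  [0,0,0,0,0,0,0.2],
  [0,0,-20,0,0,0,0.2],
  [0,0,-50,0,0,0,0.2],
  [-50,0,-80,0,0,0,0.2],
])

```text
time: 19.15
position: [0.5406, 0.2038, 0.0977]
tool_rot: [0.991, -0.133, 0.003, -0.002]
ft_force: [-1.1, 0.8, -0.1]
grip_width: 0.052
```

```bash
python3 -c "
from h import *
st();s=snap('scene','s17.png');im=cv2.imread('pics/s17.png')[180:310,250:410];cv2.imwrite('pics/s17z.png',cv2.resize(im,None,fx=4.5,fy=4.5,interpolation=cv2.INTER_CUBIC));snap('wrist','w17.png')"
```

```text
t 19.15 pos [0.5406 0.2038 0.0977] yaw -15.26 zax [ 0.0057  0.004  -1.    ] f [-1.08  0.77 -0.15] m [0.056 0.019 0.048] w 0.052 q [0.17 0.58 1.64 0.   0.91 2.  ]
```

View pics/s17z.png

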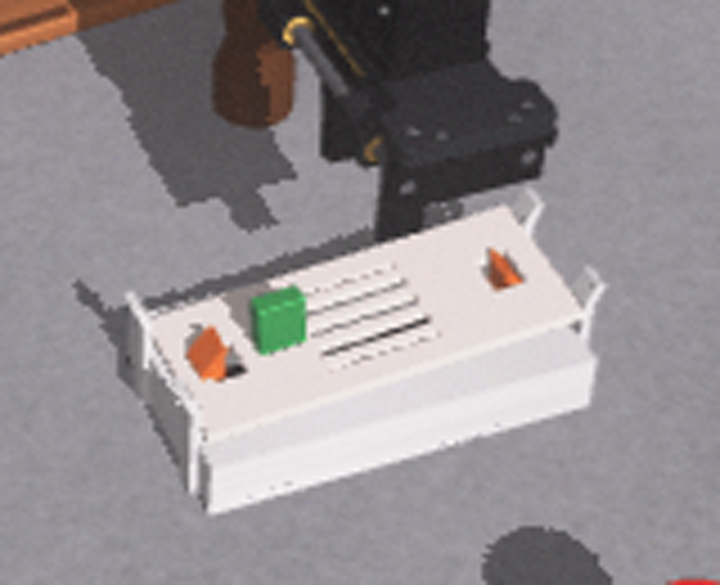

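View pics/w17.png

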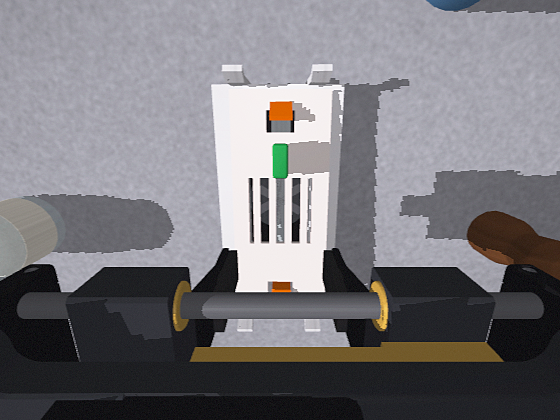

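The scene view confirms the tab end is down and hooked, while the plain end is still raised. I'll shut the fingers and press the plain-end pad at grille x of about -56, close to its hook.

```bash
python3 -c "
from h import *
plan([.4853,.2181,.050],-15)"
```

```text
shift [-48.6   0.   48.9] rot [-0.16  0.19  0.  ]
```

Emit:
carry_out([
  [-20,0,0,-0.1,0.2,0,-1],
  [-40,0,0,-0.1,0.2,0,-1],
  [-48.6,0,0,-0.1,0.2,0,-1],
  [-48.6,0,0,-0.1,0.2,0,-1],
  [-48.6,0,10,-0.1,0.2,0,-1],
  [-48.6,0,25,-0.1,0.2,0,-1],
  [-48.6,0,40,-0.1,0.2,0,-1],
  [-48.6,0,49,-0.1,0.2,0,-1],
])

```text
time: 20.25
position: [0.4846, 0.2178, 0.0482]
tool_rot: [0.991, -0.131, -0.001, -0.0]
ft_force: [0.4, 0.0, 0.8]
grip_width: 0.0006
```

Emit:
carry_out([
  [0,0,5,0,0,0,-1],
  [0,0,10,0,0,0,-1],
  [0,0,15,0,0,0,-1],
  [0,0,20,0,0,0,-1],
  [0,0,20,0,0,0,-1],
])

```text
time: 20.88
position: [0.4843, 0.2178, 0.0279]
tool_rot: [0.991, -0.131, -0.001, 0.0]
ft_force: [-0.1, 0.2, 0.0]
grip_width: 0.0002
```

```bash
python3 -c "
from h import *
st();s=snap('scene','s18.png');im=cv2.imread('pics/s18.png')[160:310,250:410];cv2.imwrite('pics/s18z.png',cv2.resize(im,None,fx=4,fy=4,interpolation=cv2.INTER_CUBIC));snap('wrist','w18.png')
plan([.4853,.2181,.020],-15)"
```

```text
t 20.88 pos [0.4843 0.2178 0.0279] yaw -15.01 zax [-2.5e-03  3.0e-04 -1.0e+00] f [-0.14  0.25  0.  ] m [ 0.042  0.022 -0.023] w 0.0002 q [0.21 0.65 1.79 0.   0.7  2.04]
shift [ 0.6 -0.4  8.3] rot [-0.    0.1  -0.01]
```

View pics/s18z.png

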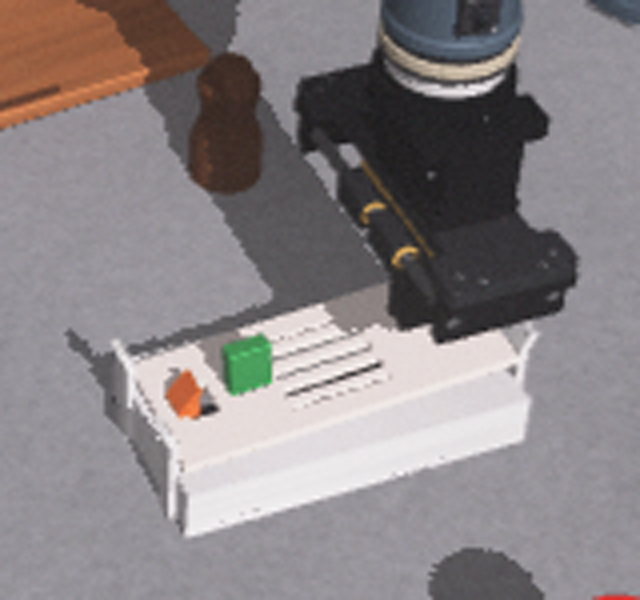

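View pics/w18.png

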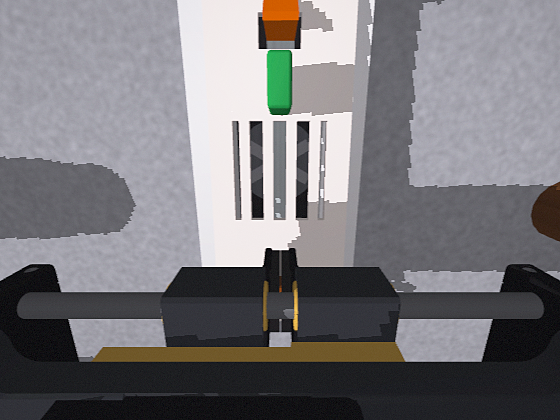

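The shut fingers are over the plain-end pad and centred on it, with the tab-end hook seen at (280,20). Going down slowly.

Emit:
carry_out([
  [1,0,4,0,0,0,-1],
  [1,0,8,0,0,0,-1],
  [1,0,11,0,0,0,-1],
  [1,0,13,0,0,0,-1],
  [1,0,13,0,0,0,-1],
])

```text
time: 21.6
position: [0.4851, 0.2177, 0.0153]
tool_rot: [0.991, -0.131, -0.001, -0.0]
ft_force: [-1.8, 0.5, 2.7]
grip_width: 0.0006
```

Emit:
carry_out([
  [0,0,1,0,0,0,-1],
  [0,0,2,0,0,0,-1],
  [0,0,2,0,0,0,-1],
])

```text
time: 21.98
position: [0.4855, 0.2177, 0.0134]
tool_rot: [0.991, -0.131, -0.001, -0.0]
ft_force: [-0.2, -0.2, -0.2]
grip_width: 0.0003
```

Emit:
carry_out([
  [0,0,1,0,0,0,-1],
  [0,0,2,0,0,0,-1],
  [0,0,2,0,0,0,-1],
])

```text
time: 22.35
position: [0.4856, 0.2177, 0.0112]
tool_rot: [0.991, -0.131, -0.001, -0.0]
ft_force: [0.5, -0.8, 0.4]
grip_width: 0.0003
```

Emit:
carry_out([
  [0,0,1,0,0,0,-1],
  [0,0,2,0,0,0,-1],
  [0,0,2,0,0,0,-1],
])

```text
time: 22.72
position: [0.4855, 0.2176, 0.0091]
tool_rot: [0.991, -0.131, -0.001, -0.0]
ft_force: [0.3, -0.9, 1.4]
grip_width: 0.0008
```

```bash
python3 -c "
from h import *
st();s=snap('scene','s19.png');im=cv2.imread('pics/s19.png')[160:310,250:410];cv2.imwrite('pics/s19z.png',cv2.resize(im,None,fx=4,fy=4,interpolation=cv2.INTER_CUBIC))"
```

```text
t 22.73 pos [0.4855 0.2176 0.0091] yaw -15.01 zax [-1.7e-03  4.0e-04 -1.0e+00] f [ 0.31 -0.92  1.4 ] m [-0.003  0.045  0.029] w 0.0008 q [0.21 0.69 1.8  0.   0.66 2.04]
```

View pics/s19z.png

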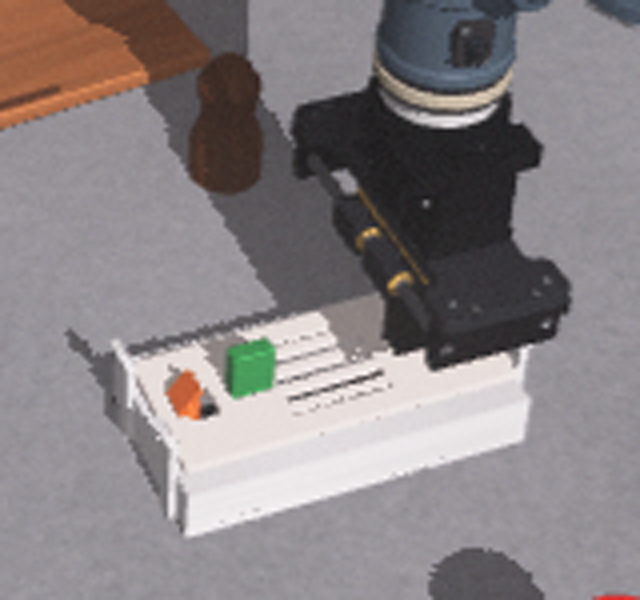

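The plain end is going down with little force. Continuing.

Emit:
carry_out([
  [0,0,1,0,0,0,-1],
  [0,0,2,0,0,0,-1],
  [0,0,2,0,0,0,-1],
])

```text
time: 23.15
position: [0.4854, 0.2176, 0.0069]
tool_rot: [0.991, -0.131, -0.001, -0.0]
ft_force: [-0.0, -0.2, 0.9]
grip_width: 0.0004
```

Emit:
carry_out([
  [0,0,1,0,0,0,-1],
  [0,0,2,0,0,0,-1],
  [0,0,2,0,0,0,-1],
])

```text
time: 23.52
position: [0.4853, 0.2176, 0.0054]
tool_rot: [0.991, -0.131, -0.001, -0.0]
ft_force: [-1.2, 0.5, 5.1]
grip_width: 0.0003
```

Emit:
carry_out([
  [0,0,1,0,0,0,-1],
  [0,0,2,0,0,0,-1],
  [0,0,2,0,0,0,-1],
])

```text
time: 23.9
position: [0.4854, 0.2177, 0.0054]
tool_rot: [0.991, -0.13, -0.001, -0.0]
ft_force: [-3.2, -1.7, 15.1]
grip_width: 0.0004
```

```bash
python3 -c "
from h import *
st();s=snap('scene','s20.png');im=cv2.imread('pics/s20.png')[160:310,250:410];cv2.imwrite('pics/s20z.png',cv2.resize(im,None,fx=4,fy=4,interpolation=cv2.INTER_CUBIC))"
```

```text
t 23.9 pos [0.4854 0.2177 0.0054] yaw -14.98 zax [-1.1e-03  4.0e-04 -1.0e+00] f [-3.21 -1.74 15.1 ] m [-0.087  0.568 -0.031] w 0.0004 q [0.21 0.69 1.8  0.   0.65 2.04]
```

View pics/s20z.png

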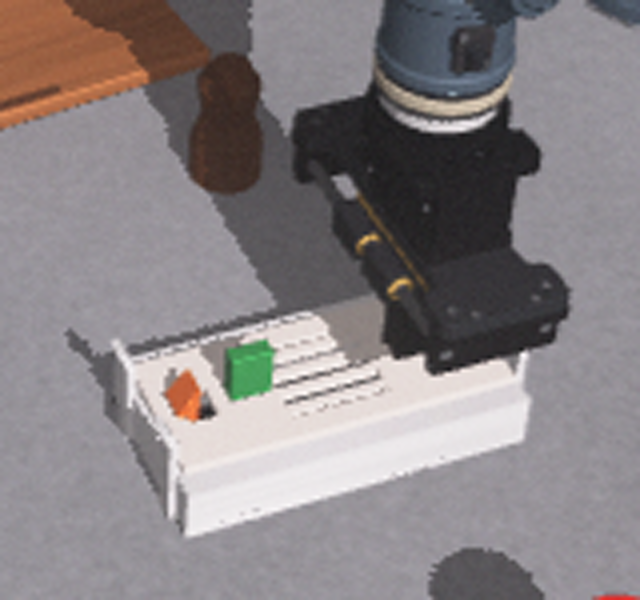

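The tool has hit a stiff stop at 15 N, with the pad top at about 41–42 mm, which matches fully seated. I'll ease off, retract and inspect.

Emit:
carry_out([
  [0,0,-5,0,0,0,-1],
  [0,0,-30,0,0,0,-1],
  [0,0,-70,0,0,0,-1],
  [-40,0,-110,0,0,0,-1],
  [-80,0,-130,0,0,0,-1],
  [-80,0,-130,0,0,0,-1],
  [-80,0,-130,0,0,0,-1],
])

```text
time: 24.82
position: [0.4091, 0.2384, 0.1355]
tool_rot: [0.991, -0.13, 0.0, -0.0]
ft_force: [0.7, 0.6, 0.5]
grip_width: 0.0005
```

```bash
python3 -c "
from h import *
st();s=snap('scene','s21.png');im=cv2.imread('pics/s21.png')[200:310,265:405];cv2.imwrite('pics/s21z.png',cv2.resize(im,None,fx=5.4,fy=5.4,interpolation=cv2.INTER_CUBIC));snap('wrist','w21.png')
Rv=R.from_euler('z',-15,degrees=True); ce=np.array([.5394,.2035,0])
f=lambda P:((np.array(proj(s,P))-[265,200])*5.4).round().tolist()
for z in (.034,.037,.042,.047):
  print(z,[f(ce+Rv.apply([x,-44,0])*0+Rv.apply([x,42,z])) for x in (-102,102)])
"
```

```text
t 24.82 pos [0.4091 0.2384 0.1355] yaw -14.96 zax [ 4.e-04  7.e-04 -1.e+00] f [0.73 0.56 0.5 ] m [ 0.019  0.018 -0.012] w 0.0005 q [0.29 0.41 1.86 0.   0.88 2.12]
0.034 [[-133212.0, -3206.0], [4191.0, -2444.0]]
0.037 [[-133105.0, -3201.0], [4191.0, -2444.0]]
0.042 [[-132925.0, -3192.0], [4190.0, -2444.0]]
0.047 [[-132746.0, -3183.0], [4190.0, -2443.0]]
```

View pics/s21z.png

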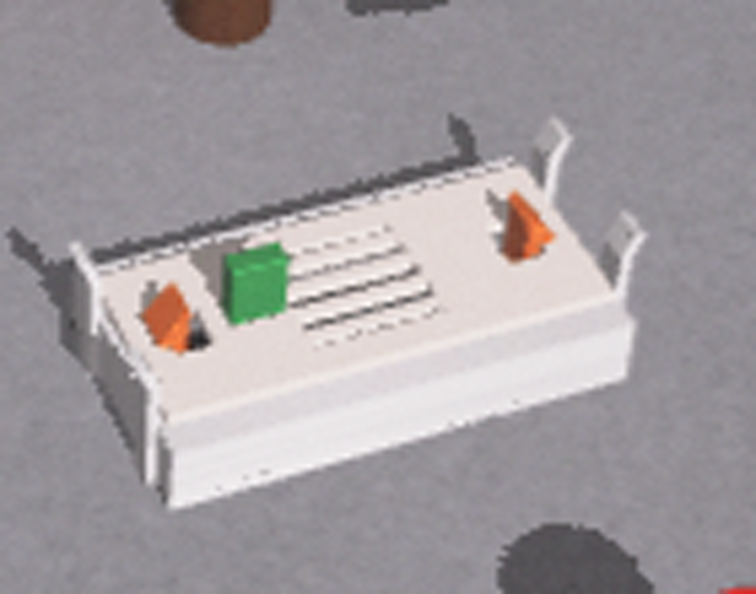

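View pics/w21.png

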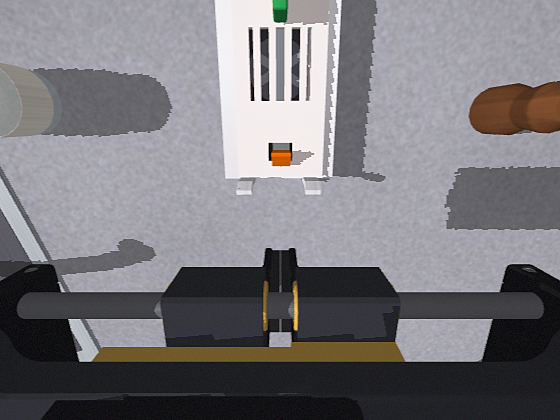

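The scene view shows the grille flat on the rim, with both barbs proud of their slots at zoom (165,318) and (525,228). I'll check the end heights numerically.

```bash
python3 - <<'E'
from h import *
s=robot.camera('scene'); t=robot.camera('top')
Rv=R.from_euler('z',-15,degrees=True); ce=np.array([.5394,.2035,0])
f=lambda P:((np.array(proj(s,P))-[265,200])*5.4).round().tolist()
for n,y,zz in (('grille top near edge',39.3,(.036,.040,.044,.050)),('rim outer',55,(.034,))):
  for z in zz: print(n,z,[f(ce+Rv.apply([x/1e3,y/1e3,z])) for x in (-90,-50,50,90)])
im=cv2.resize(cv2.cvtColor(s['pixels'],cv2.COLOR_RGB2GRAY)[200:310,265:405],None,fx=5.4,fy=5.4,interpolation=cv2.INTER_CUBIC)
for u in (200,250,300,350,400,450,500,550,590):
    col=im[:,u].astype(int); g=np.diff(col); k=[i for i in range(250,560) if abs(g[i])>6 and abs(g[i])==abs(g[max(i-4,0):i+5]).max()]
    print(u,[(i,int(g[i])) for i in k][:8])
print(t['position'][:0])
E
```

```text
grille top near edge 0.036 [[575.0, 299.0], [490.0, 323.0], [271.0, 384.0], [180.0, 410.0]]
grille top near edge 0.04 [[576.0, 293.0], [491.0, 316.0], [271.0, 378.0], [181.0, 403.0]]
grille top near edge 0.044 [[578.0, 286.0], [492.0, 310.0], [272.0, 371.0], [181.0, 396.0]]
grille top near edge 0.05 [[579.0, 276.0], [494.0, 299.0], [273.0, 361.0], [181.0, 386.0]]
rim outer 0.034 [[593.0, 328.0], [507.0, 352.0], [286.0, 415.0], [195.0, 440.0]]
200 [(271, 11), (272, 11), (315, -7), (320, -7), (326, -10), (331, -10), (348, 23), (501, -16)]
250 [(322, 15), (323, 15), (485, -14), (486, -14)]
300 [(274, -17), (281, 15), (298, -14), (307, 18), (472, -12)]
350 [(258, -19), (265, 12), (285, -31), (291, 24), (311, -28), (312, -28), (318, 27), (334, -12)]
400 [(254, 15), (274, -19), (280, 21), (296, -20), (305, 12), (306, 12), (307, 12), (316, -7)]
450 [(431, -10)]
500 [(253, 16), (415, -14), (554, -13), (555, -13)]
550 [(399, -13), (400, -13), (401, -13), (522, -12), (523, -12), (524, -12)]
590 [(255, 8), (256, 8), (388, -15), (389, -15), (528, -13), (529, -13)]
[]
```

```bash
python3 - <<'E'
from h import *
s=robot.camera('scene'); im=s['pixels']
P=im[200:310,265:405].astype(float)
C=np.clip((P-170)*3,0,255).astype(np.uint8)
cv2.imwrite('pics/s22z.png',cv2.resize(C[:,:,::-1],None,fx=5.4,fy=5.4,interpolation=cv2.INTER_CUBIC))
E
```

```text
(no output)
```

View pics/s22z.png

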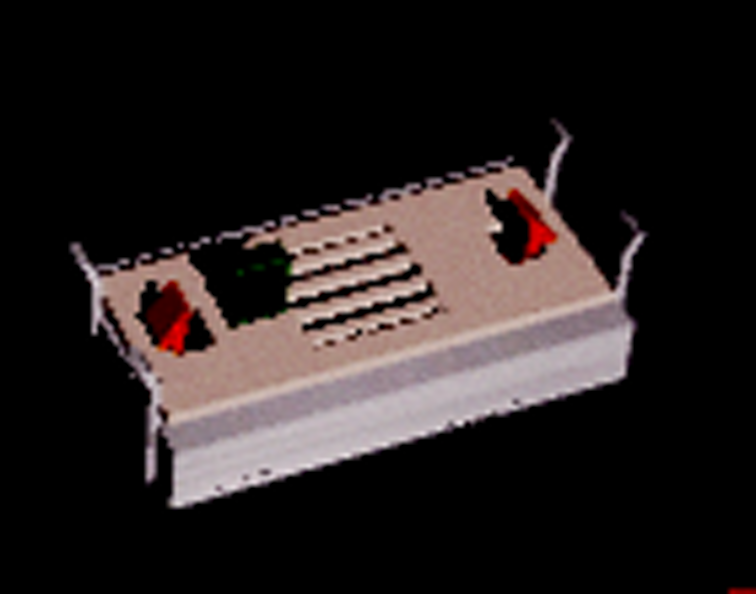

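With the contrast raised, the plate's lower edge lies on the rim and runs parallel to it, 22–25 px at both ends. That matches an underside at about 34–35 mm at each end. The gripper is clear, so I'm handing in.

```bash
python3 -c "
from h import *
robot.hand_in();st()"
```

```text
the job is handed in; nothing more can be done
the job is handed in; nothing more can be done
```

The grille is on the vent and looks snapped home at both ends. I handed in after about 25 s of robot time; no verdict is reported. I lowered it slowly over both hooks, pressed the tab end through the tab until it gave way, then let go and pressed the plain-end pad with shut fingers.

**Last checks:**
- **Seating:** the final scene view shows the plate flat on the rim, its lower edge parallel to the rim. That puts the underside at about 34–35 mm at both ends, good to roughly 2 mm. Both barbs stand proud of their slots.
- **Alignment:** during lowering, the wrist camera put the grille within about 0.5 mm of the vent's centre lengthwise and within 0.3 mm of the hooks sideways, with the yaw matched. I did not measure either again after it was seated.
- **Forces:** the highest wrist readings were about 18 N at the tab end and 15 N at the plain end. They were only sampled between steps.
- **Clear of the scene:** the gripper was well away at hand-in. The arm did not go near the mug, mill or jar, though I did not re-measure their positions.

**What failed or disagreed:**
- **First grasp missed:** the real fingertips sit about 36 mm above the reported TCP, as two cameras showed. I corrected for that on the second grasp.
- **No plain-end click felt:** that end went down with at most about 5 N, then met a stiff stop at 15 N. I am relying on the stop height and the pictures for that end.

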